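Hang the parts scoop on the rim of the lug box

TASK

Put the parts scoop away: hang it by its own spring hook on the outside of the deep lug box, at the middle of the end wall that faces the robot, the scoop's flat back against the wall. Lay the back gently against the wall, slide it down until the hook goes over the rim, press the hook down until it is fully home, then let go. Do not force it, for the plastic rim cracks under a hard push, and do not shift the box or disturb the other things on the bench.

Things in the scene. Friction and masses are not known exactly. Their poses are not given: they have to be found in the camera images.
- tote: Deep open storage box of grey plastic, loose on the bench, 300 (x) x 200 (y) x 170 (z) mm, about 4 kg, half full of cable lugs (top of them 80 mm below the rim). Plain upright walls 4 mm thick, plain square rim. Origin: centre of its underside. Its -x end wall, 200 mm wide, is the near wall; it faces the robot, turned up to 0.25 rad. A sideways push of some 15 N could slide the box.
- tote_rim (a point): Where the middle of the near wall's rim would be if that wall were straight: on the top edge, 170 mm above the bench, halfway through the 4 mm wall, 148 mm towards -x from the box's centre. The loaded wall really leans outwards (to -x) from its foot, by an unmeasured 0 to 13 mm at the rim (0 to 0.08 rad): feel for it. It is stiff; its rim stays within 0.6 mm of 170 mm high. Axes as the box.
- scoop: Sheet-metal parts scoop, 0.15 to 0.26 kg, 186 mm tall, standing upright on its bowl, mouth to its -x. Origin: underside, below the middle of its flat back (plane x = 0). Bowl 85 long (x -85 to 0), 70 wide, 50 mm high at the back; a 26 mm wide strap rises from the back to a black grip. Hook behind (+x of) the strap. Up to 78 mm the back is flat and free, and can lie on the outside of a wall while the hook is above its rim.
- scoop_saddle (a point): Middle of the underside of the hook's flat saddle (11.5 mm deep, just under the grip): 120 mm above the scoop's underside and 2 mm behind (+x of) its flat back. Fully home, it lies on tote_rim, but for the bulge. The scoop's weight alone does not seat the hook: pushing the springy wire over the rim takes about 4 to 15 N (friction varies), then the saddle stops hard. A push of over about 25 N cracks the rim. Axes as the scoop.
- scoop_grip (a point): Centre of the scoop's black moulded grip, 155 mm above the scoop's underside, 1.5 mm in front of the flat back. The grip is 28 wide (y), 14 thick (x), 62 mm high. Fingertips kept over 126 mm above the scoop's underside are clear of the rim when it hangs. Axes as the scoop.
- hook_tip (a point): Middle of the lower end of the hook's 22 mm wide, 4 mm thick spring-wire leg, 80 mm above the scoop's underside (wire to 78), 6.8 mm behind the flat back. The box wall goes between back and wire: the gap is 4.8 mm at this rounded end, 2.5 mm at the wire's bend (94 mm up), so over the 4 mm wall only some 1 to 2 mm are spare to get in, all of it when the back touches the wall. Axes as the scoop.
- carton: Plain cardboard carton 90 x 120 x 75 mm; a bystander. Origin: its underside, at about the middle.
- bin_a: Open-fronted stacking bin of lugs, 170 x 105 x 75 mm; a bystander. Origin: its underside, at about the middle.
- bin_b: Open-fronted stacking bin of lugs with a lengthwise divider, 170 x 105 x 75 mm; a bystander. Origin: its underside, at about the middle.
- tape: Roll of tape lying flat, 96 mm across, 19 mm high; a bystander. Origin: its underside, at about the middle.
- crimper: Hand crimping tool lying flat, about 210 mm long, 20 mm high; a bystander. Origin: its underside, at about the middle.
- lug_a: Single large cable lug lying on the bench, 68 mm long, 23 mm high; a bystander. Origin: its middle, 12 mm over the bench.
- lug_b: Another single large cable lug, 68 mm long, 23 mm high; a bystander. Origin: its middle, 12 mm over the bench.
- tin: Low round tin with its lid on, 62 mm across, 36 mm high; a bystander. Origin: its underside, at about the middle.
Things that resemble listed ones, but are neither listed nor needed, are in the scene too. Several things look just like the scoop: the one meant starts farthest from the robot's base.

How it is judged:
By the outcome, as a careful person would: the job done as asked, in the order asked, and still so for the second after the job is handed in, with the robot touching nothing.
It also fails if it takes over 67 s, if anything falls off the work surface, if the arm or the gripper's body presses on something with over 40 N, if the wrist force passes 120 N, or if a joint passes its speed limit or range.

ROBOT

A 6-joint arm with a two-finger parallel gripper is mounted at the origin on the work surface. World frame = base frame: x ahead of the robot, y to its left, z up, the work surface at z = 0. Lengths are in mm, angles in rad, forces in N, time in s.
With the tool pointing down it reaches from about 275 to 875 mm from the base axis. Payload 12.5 kg.
Tool frame: the origin (TCP) lies midway between the tips of the shut fingers; the grasp point (between the pads) lies 19 mm behind it; z points along the fingers, y is the direction in which the jaws open and shut (so a half turn about z gives the same grasp; the last joint's range is limited). The gripper opens to 85 mm and grips with 20 to 120 N. Pads are 22 mm wide; open, the fingers measure 114 mm over their backs; the gripper's body (76 mm by 85 mm) begins 54 mm behind the grasp point. The pads swing forward as they close: fully open they stand 13 mm farther back than shut.
Start: joints at [-1.228, 0.351, 1.652, -0, 1.139, -0.085], TCP at [228.195, -500.411, 203.89] pointing down, gripper open.
Joint ranges: [-2.75, 2.75], [-0.79, 2.1], [0.01, 2.65], [-1.57, 4.71], [0.07, 3.14], [-2.87, 2.87]. Speed limits (rad/s): [2.22, 2.22, 2.79, 3.14, 3.14, 3.14].

INTERFACE

Orientations are given as a 3x3 rotation matrix whose columns are the frame's x, y, z axes.
In Python, from station import robot gives the robot as it stands.
- The arm moves only by the tool apply_moves, never from a script. Its argument "rows" is a list of rows, each an object of numbers: "x", "y", "z": the shift along the tool's x, y, z in m; "ax", "ay", "az": the turn, a rotation vector about the tool's x, y, z in degrees. In form: [{"x": .., "y": .., "z": .., "ax": .., "ay": .., "az": ..}, ...]. A call has exactly 8 rows; each row is the pose to reach, as a shift and turn from the pose measured when the call began, along the tool's axes at that moment; what a row does not reach only later rows make up. A row lasts 1/8 s, in which the tool goes at most 62.5 mm and 10.7 degrees, less where a joint would pass 70% of its speed; a pose out of reach is approached as far as the arm can. A call with a gripper value outside its range is refused whole. "jaw" is the closure, from -1 (fully open) to 1 (shut), set as the call begins (left out, the last holds). The fingers move at their own pace and stop on an object; the grip force is fixed at half the most. Time passes only in rows, so rows that repeat a pose let the fingers close, or fill a call up. It gives the time, the measured TCP pose, the force and the opening at its end, in the units of the state.
- robot.observe(): the state, without advancing time (a new reading comes with each control period).
- robot.camera(name): name is "scene" or "side" or "wrist"; returns a dict with "image" (480x640x3 uint8, red, green, blue), "K" (3x3 intrinsics, pixels), "T" (4x4, takes a point from camera to world coordinates). Camera axes: x right, y down, z forward; pixel columns grow to the right and rows downward; lengths in mm; the calibration is good to about 2 mm. A picture is of the moment at which its call begins. There is no depth.
- robot.finish_job(): hands the job in, once; it reports no verdict.
Trained networks look in the newest picture that a camera, given by its name, has taken for a name from the list of things; names that differ only in an ending like _2 or _b are one class to them, and where a whole thing is asked for, a point or a joint stands for the part that bears it (a point fixed in the world has none). Each returns a list of dicts, best first, with "p" (0 to 1); they miss things now and then, are a little off and sometimes report something else, mostly with a low value. They report only what shows in the picture. A call takes as long as a camera call. They do not tell look-alikes from the thing itself.
- robot.spot_in(camera, name): "box" ([centre column, centre row, width, height] in pixels, round what is visible of it).
The state is a dict: "t": time; "qpos": joint angles; "joint_velocities": joint speeds; "tau": joint torques, N m; "tcp_pos": TCP position; "tool_rot": TCP orientation; "contact_force": force on the tool from outside, world axes, zero at the start; "ft_torque": the same for the moment, N m; "width": finger opening in mm.
Only numpy, scipy, OpenCV 4.12 (cv2) and the standard library are available. Lean on these libraries where they do the work, as an engineer would, in place of code of your own. Each camera call takes 0.05 s, during which the arm holds its last target.

## Working session

There is one attempt and no reset: what is moved stays moved. The work goes in short steps, Python scripts to look and compute and a tool call to move; the robot and the scene stay as the last step left them, time stands still between calls to the robot, and variables do not carry over. Pictures are saved under pics/ and viewed, and the job is handed in when it is done.

Besides the shell and the picture viewer there is one more tool, called after "Request:" as name(argument=value, ...) on one line, values as JSON. apply_moves: Moves the arm, as the interface text tells. Its arguments: {"type":"object","properties":{"rows":{"type":"array","items":{"type":"object","properties":{"x":{"type":"number"},"y":{"type":"number"},"z":{"type":"number"},"ax":{"type":"number"},"ay":{"type":"number"},"az":{"type":"number"}}}},"jaw":{"type":"number"}},"required":["rows"]}

```bash
ls; mkdir -p pics
python3 - <<'E'
from station import robot
import cv2, numpy as np
o=robot.observe()
print(o)
for n in ("scene","side","wrist"):
    c=robot.camera(n)
    cv2.imwrite(f"pics/{n}0.png",c["image"][:,:,::-1])
    print(n,c["K"].tolist(),np.round(c["T"],4).tolist())
    for k in ("tote","scoop","scoop_grip","tote_rim"):
        try: print(k,[(round(d["p"],2),np.round(d["box"]).tolist()) for d in robot.spot_in(n,k)])
        except Exception as e: print(k,e)
E
```

```text
pics
{'t': 0.0, 'qpos': array([-1.22756300e+00,  3.51260404e-01,  1.65246336e+00, -1.78654655e-05,
        1.13909962e+00, -8.45870303e-02]), 'joint_velocities': array([ 0.00107717, -0.00208274,  0.00089391, -0.00092457, -0.00011109,
        0.00119593]), 'tau': array([-3.50032904e-03, -5.06098723e+01, -2.91408813e+01, -3.81257523e-04,
        4.57872069e-03,  2.60508654e-05]), 'tcp_pos': array([ 228.08437221, -500.05496616,  203.33028418]), 'tool_rot': array([[ 9.09869131e-01,  4.14895143e-01, -4.29460003e-04],
       [ 4.14895355e-01, -9.09868404e-01,  1.15347715e-03],
       [ 8.78199775e-05, -1.22769421e-03, -9.99999243e-01]]), 'contact_force': array([-0.24904765,  0.25587676,  0.77471462]), 'ft_torque': array([0.00793798, 0.00993934, 0.02111122]), 'width': 85.36040869232008}
scene [[577.4104351839397, 0.0, 326.95321112954656], [0.0, 577.4104351839397, 222.783395483365], [0.0, 0.0, 1.0]] [[-0.6276, 0.6425, -0.4398, 1194.4656], [0.7786, 0.517, -0.3557, 532.3887], [-0.0012, -0.5656, -0.8247, 1420.6294], [0.0, 0.0, 0.0, 1.0]]
tote [(0.86, [291.0, 293.0, 137.0, 158.0]), (0.49, [218.0
[... 477 characters left out ...]
0.7645, 889.8769], [0.0135, -0.8064, -0.5911, 808.2626], [0.0, 0.0, 0.0, 1.0]]
tote [(0.77, [257.0, 248.0, 143.0, 107.0])]
scoop [(0.88, [308.0, 354.0, 55.0, 93.0]), (0.67, [394.0, 326.0, 34.0, 66.0]), (0.58, [387.0, 375.0, 54.0, 103.0])]
scoop_grip [(0.78, [384.0, 375.0, 50.0, 94.0]), (0.73, [310.0, 352.0, 53.0, 93.0]), (0.6, [394.0, 324.0, 32.0, 66.0])]
tote_rim [(0.93, [258.0, 250.0, 143.0, 108.0])]
wrist [[420.1235374481461, 0.0, 313.4439710226617], [0.0, 420.1235374481461, 239.7147796459405], [0.0, 0.0, 1.0]] [[0.415, -0.8717, -0.2606, 294.8671], [-0.9098, -0.3978, -0.1182, -469.2026], [-0.0006, 0.2862, -0.9582, 374.6182], [0.0, 0.0, 0.0, 1.0]]
tote []
scoop []
scoop_grip []
tote_rim []
```

View pics/scene0.png

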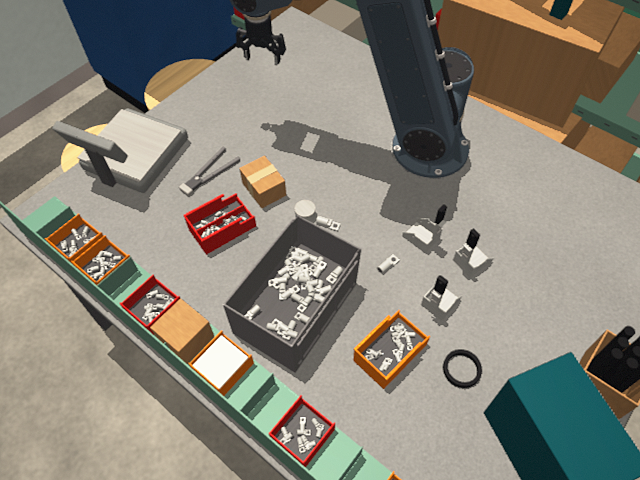

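View pics/side0.png

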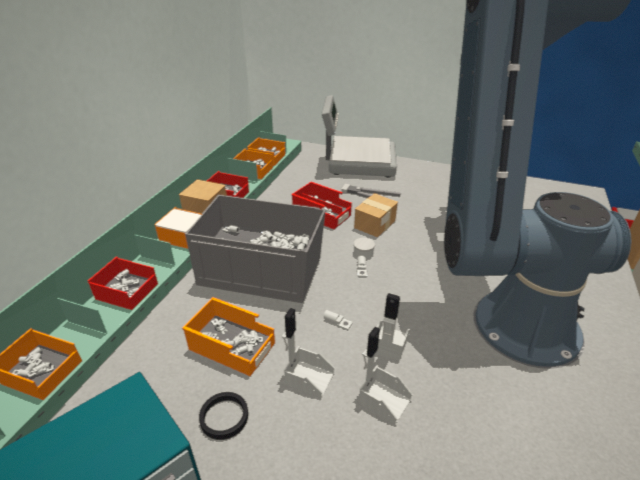

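Run:
```python
import cv2
a=cv2.imread("pics/scene0.png")[180:400,200:510]
cv2.imwrite("pics/scene0c.png",cv2.resize(a,None,fx=2.58,fy=2.58,interpolation=cv2.INTER_CUBIC))
a=cv2.imread("pics/side0.png")[180:440,160:470]
cv2.imwrite("pics/side0c.png",cv2.resize(a,None,fx=2.3,fy=2.3,interpolation=cv2.INTER_CUBIC))
```

```text
(no output)
```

View pics/scene0c.png

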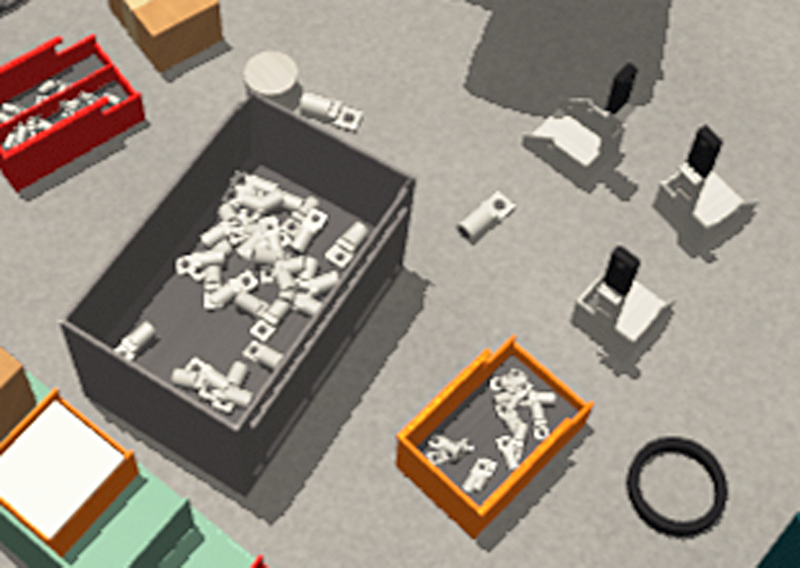

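View pics/side0c.png

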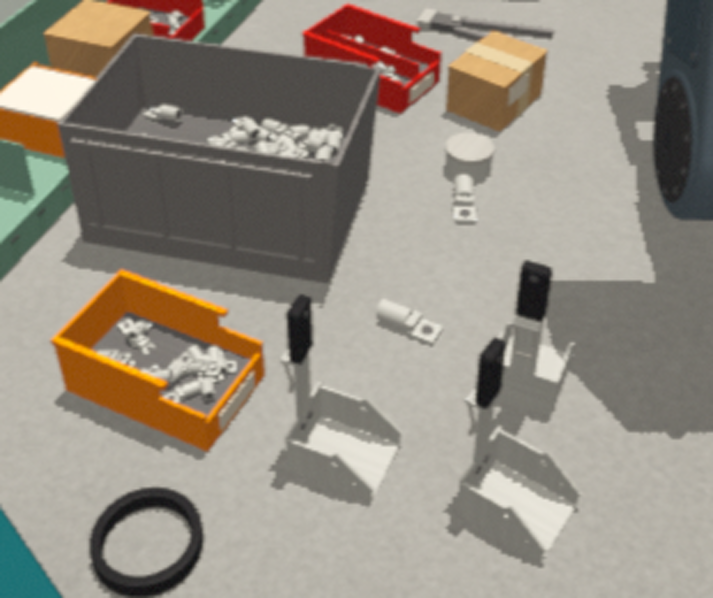

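```bash
cat > h.py <<'E'
import numpy as np, cv2
CAM={"scene":(577.4104351839397,326.95321112954656,222.783395483365,[[-0.6276,0.6425,-0.4398,1194.4656],[0.7786,0.517,-0.3557,532.3887],[-0.0012,-0.5656,-0.8247,1420.6294]]),
"side":(443.9833857265611,326.03726951443883,242.4125540937891,[[-0.9446,-0.2042,0.2571,229.5086],[-0.328,0.5549,-0.7645,889.8769],[0.0135,-0.8064,-0.5911,808.2626]])}
def ray(cam,uv):
    f,cx,cy,T=CAM[cam] if isinstance(cam,str) else cam
    T=np.array(T); d=T[:3,:3]@np.array([(uv[0]-cx)/f,(uv[1]-cy)/f,1]); return T[:3,3],d/np.linalg.norm(d)
def tri(*obs):
    A=np.zeros((3,3));b=np.zeros(3);R=[ray(*o) for o in obs]
    for o,d in R:
        P=np.eye(3)-np.outer(d,d);A+=P;b+=P@o
    X=np.linalg.solve(A,b)
    return X,max(np.linalg.norm((np.eye(3)-np.outer(d,d))@(X-o)) for o,d in R)
def atz(cam,uv,z):
    o,d=ray(cam,uv);return o+d*(z-o[2])/d[2]
def proj(cam,X):
    f,cx,cy,T=CAM[cam] if isinstance(cam,str) else cam
    T=np.array(T);p=T[:3,:3].T@(np.asarray(X)-T[:3,3]);return np.array([f*p[0]/p[2]+cx,f*p[1]/p[2]+cy])
sc=lambda u,v:(u/2.58+200,v/2.58+180)
sd=lambda u,v:(u/2.3+160,v/2.3+180)
E
python3 - <<'E'
from h import *
np.set_printoptions(precision=1,suppress=True)
for n,a,b in [("gripA",(622,270),(299,329)),("gripB",(621,88),(534,290)),("gripC",(704,152),(490,373)),
 ("near-far corner",(257,97),(378,68)),("near-near",(413,180),(338,160)),("farL",(65,322),(137,38)),("farR",(240,428),(65,125)),
 ("binb front corners",(590,405),(262,345)),("lug",(487,217),(409,322))]:
    X,r=tri(("scene",sc(*a)),("side",sd(*b)));print(n,X,r)
# bowl of A
for p in [(575,300),(595,280)]: print(atz("scene",sc(*p),50))
for p in [(672,303),(630,340)]: print(atz("scene",sc(*p),0))
E
```

```text
gripA [490.1 325.5 157.2] 2.513053385426992
gripB [309.  208.6 156.3] 2.0926322233655363
gripC [322.7 316.4 155.4] 1.954760305689805
near-far corner [560.2 -73.5 171.3] 0.4127063967601621
near-near [539.7 110.7 171.9] 0.9677448850339725
farL [865.2 -48.5 164.5] 1.553632527044655
farR [841.7 146.1 166.5] 0.13890546094020598
binb front corners [561.7 336.   84.1] 39.047459217641965
lug [443.4 149.5   8.9] 1.3592201775934076
[488. 287.  50.]
[455.7 290.3  50. ]
[400.7 360.3   0. ]
[465.3 348.7   0. ]
```

Run:
```python
from h import *
np.set_printoptions(precision=1,suppress=True)
for p in [(372,500),(398,440),(385,470),(285,480)]: print(p,atz("side",sd(*p),0))
for n in("scene","side"):
    for p in [(490,325,0),(405,325,0)]: print(n,proj(n,p))
im=cv2.imread("pics/side0.png")[290:410,265:355];cv2.imwrite("pics/s1.png",cv2.resize(im,None,fx=5,fy=5,interpolation=cv2.INTER_CUBIC))
im=cv2.imread("pics/scene0.png")[265:335,410:470];cv2.imwrite("pics/s2.png",cv2.resize(im,None,fx=8,fy=8,interpolation=cv2.INTER_CUBIC))
```

```text
(372, 500) [410.1 364.2   0. ]
(398, 440) [408.7 293.6   0. ]
(385, 470) [409.4 329.9   0. ]
(285, 480) [492.7 371.3  -0. ]
scene [431.8 313.3]
scene [448.7 291.3]
side [293.4 372. ]
side [330.  383.1]
```

View pics/s1.png

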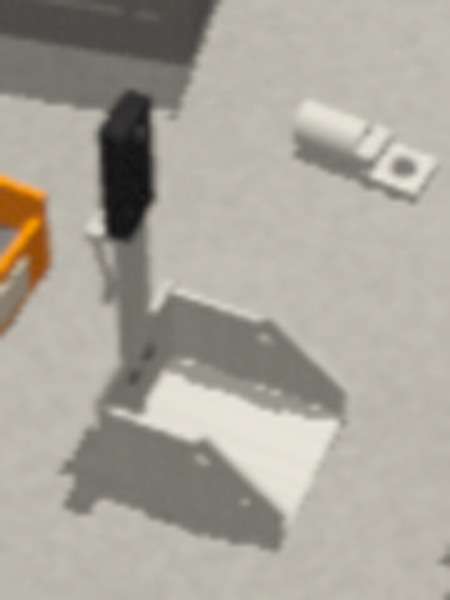

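View pics/s2.png

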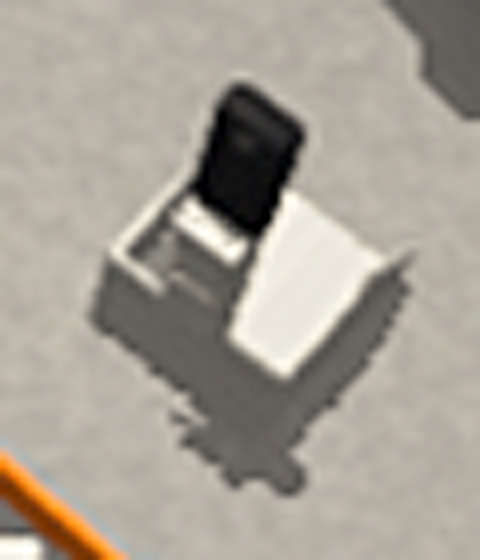

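Request:
apply_moves(jaw=-1, rows=[{"x": 0.02,"y": -0.025,"z": -0.045,"az": -4},{"x": 0.05,"y": -0.06,"z": -0.08,"az": -8},{"x": 0.085,"y": -0.1,"z": -0.115,"az": -12},{"x": 0.12,"y": -0.14,"z": -0.15,"az": -16},{"x": 0.155,"y": -0.18,"z": -0.18,"az": -20},{"x": 0.19,"y": -0.22,"z": -0.197,"az": -25},{"x": 0.23,"y": -0.265,"z": -0.197,"az": -30},{"x": 0.27,"y": -0.31,"z": -0.197,"az": -35}])

```text
validation failed for argument at $.ro...
```

Request:
apply_moves(jaw=-1, rows=[{"x": 0.02,"y": -0.025,"z": -0.045,"ax": 0,"ay": 0,"az": -4},{"x": 0.05,"y": -0.06,"z": -0.08,"ax": 0,"ay": 0,"az": -8},{"x": 0.085,"y": -0.1,"z": -0.115,"ax": 0,"ay": 0,"az": -12},{"x": 0.12,"y": -0.14,"z": -0.15,"ax": 0,"ay": 0,"az": -16},{"x": 0.155,"y": -0.18,"z": -0.18,"ax": 0,"ay": 0,"az": -20},{"x": 0.19,"y": -0.22,"z": -0.197,"ax": 0,"ay": 0,"az": -25},{"x": 0.23,"y": -0.265,"z": -0.197,"ax": 0,"ay": 0,"az": -30},{"x": 0.27,"y": -0.31,"z": -0.197,"ax": 0,"ay": 0,"az": -35}])

```text
t: 1.75
tcp_pos: [345.3, -104.6, 401.3]
tool_rot: [[0.505, 0.863, 0.001], [0.863, -0.505, -0.0], [0.0, 0.001, -1.0]]
contact_force: [0.0, -0.8, 0.1]
width: 85.6
```

Request:
apply_moves(rows=[{"x": 0.045,"y": -0.012,"z": 0,"ax": 0,"ay": 0,"az": -5},{"x": 0.1,"y": -0.025,"z": 0,"ax": 0,"ay": 0,"az": -10},{"x": 0.155,"y": -0.04,"z": 0,"ax": 0,"ay": 0,"az": -15},{"x": 0.21,"y": -0.055,"z": 0,"ax": 0,"ay": 0,"az": -20},{"x": 0.265,"y": -0.07,"z": 0,"ax": 0,"ay": 0,"az": -25},{"x": 0.31,"y": -0.08,"z": 0,"ax": 0,"ay": 0,"az": -30},{"x": 0.328,"y": -0.082,"z": 0,"ax": 0,"ay": 0,"az": -30},{"x": 0.328,"y": -0.082,"z": 0,"ax": 0,"ay": 0,"az": -30}])

```text
t: 2.75
tcp_pos: [440.5, 220.1, 400.9]
tool_rot: [[0.006, 1.0, 0.0], [1.0, -0.006, -0.001], [-0.001, 0.0, -1.0]]
contact_force: [-1.3, 0.3, 0.1]
width: 85.1
```

```bash
cat > snap.py <<'E'
import sys,pickle,cv2,numpy as np
from station import robot
def snap(tag,*names):
    for n in names:
        c=robot.camera(n);cv2.imwrite(f"pics/{n}{tag}.png",c["image"][:,:,::-1])
        K=c["K"];pickle.dump((K[0,0],K[0,2],K[1,2],c["T"]),open(f"pics/{n}{tag}.pkl","wb"))
        print(n,np.round(c["T"],3).tolist())
    o=robot.observe();print(o["t"],o["tcp_pos"].round(2),o["contact_force"].round(2),o["ft_torque"].round(3),o["width"])
snap(sys.argv[1],*sys.argv[2:])
E
python3 snap.py 1 wrist
```

```text
wrist [[1.0, -0.006, -0.001, 441.183], [-0.006, -0.958, -0.287, 294.118], [0.0, 0.287, -0.958, 571.559], [0.0, 0.0, 0.0, 1.0]]
2.8 [440.29 219.33 401.12] [-0.65 -0.68 -0.05] [-0.004 -0.003  0.056] 85.19901573933068
```

View pics/wrist1.png

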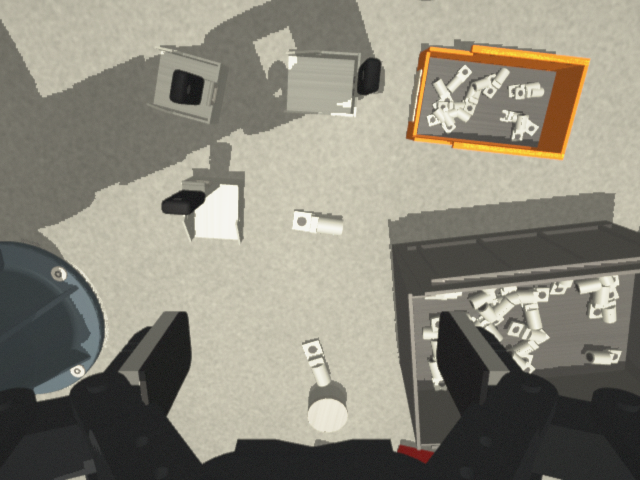

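Run:
```python
import cv2
a=cv2.imread("pics/wrist1.png")
cv2.imwrite("pics/w1a.png",cv2.resize(a[35:125,275:395],None,fx=6,fy=6,interpolation=cv2.INTER_CUBIC))
b=a[200:460,370:500].copy();b=cv2.convertScaleAbs(b,alpha=1.8,beta=10)
cv2.imwrite("pics/w1b.png",cv2.resize(b,None,fx=2.3*1,fy=2.3,interpolation=cv2.INTER_CUBIC))
```

```text
(no output)
```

View pics/w1a.png

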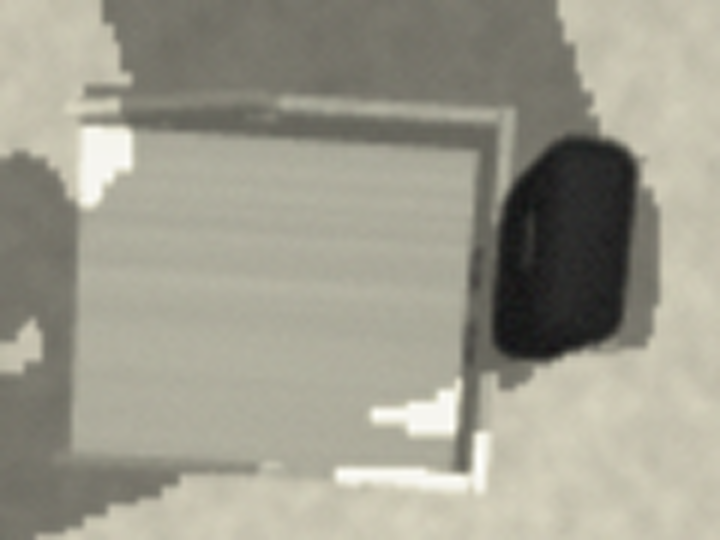

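View pics/w1b.png

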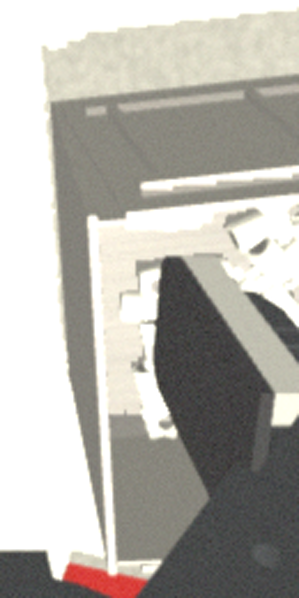

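Run:
```python
from h import *
import pickle
np.set_printoptions(precision=1,suppress=True)
W=pickle.load(open("pics/wrist1.pkl","rb"))
a=lambda u,v:(275+u/6-.4,35+v/6-.4)
b=lambda u,v:(370+u/2.3-.3,200+v/2.3-.3)
for n,p,z in [("backtop+y",(514,108),50),("backtop-y",(486,490),50),("front+y",(78,120),1),("front-y",(72,455),1),("back in floor +y",(478,150),1),("back fl -y",(462,470),1),
 ("grip R+y",(637,165),186),("grip R-y",(625,325),186),("grip top +y",(570,135),186),("grip top -y",(560,355),124)]:
    print(n,atz(W,a(*p),z))
for n,p,z in [("rim out +y",(90,220),170),("rim out -y",(108,572),170),("rim in+y",(99,220),170),("rim mid",(98,400),170),("foot+y",(52,103),0),("foot -y",(66,370),0),("foot mid",(60,240),0)]:
    print(n,atz(W,b(*p),z))
# reproject hypothesised grip
for th in (0,0.03,-.03):
  for X in [(483.,326,186)]: pass
X0=np.array([490,325.])
print(a(0,0))
```

```text
backtop+y [495.4 361.   50. ]
backtop-y [491.6 291.2  50. ]
front+y [409.5 365.5   1. ]
front-y [406.6 298.7   1. ]
back in floor +y [493.1 359.2   1. ]
back fl -y [491.1 295.1   1. ]
grip R+y [498.9 336.  186. ]
grip R-y [498.  314.6 186. ]
grip top +y [489.3 340.  186. ]
grip top -y [496.4 313.3 124. ]
rim out +y [539.3 112.9 170. ]
rim out -y [560.  -82.2 170. ]
rim in+y [543.4 112.9 170. ]
rim mid [548.7  19.  170. ]
foot+y [552.7 115.2   0. ]
foot -y [571.1 -73.9   0. ]
foot mid [562.3  22.3   0. ]
(274.6, 34.6)
```

Run:
```python
import cv2
a=cv2.imread("pics/side0.png")[230:310,285:345];a=cv2.convertScaleAbs(a,alpha=1.6)
cv2.imwrite("pics/z1.png",cv2.resize(a,None,fx=7,fy=7,interpolation=cv2.INTER_CUBIC))
a=cv2.imread("pics/scene0.png")[235:305,330:380];a=cv2.convertScaleAbs(a,alpha=1.6)
cv2.imwrite("pics/z2.png",cv2.resize(a,None,fx=8,fy=8,interpolation=cv2.INTER_CUBIC))
```

```text
(no output)
```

View pics/z1.png

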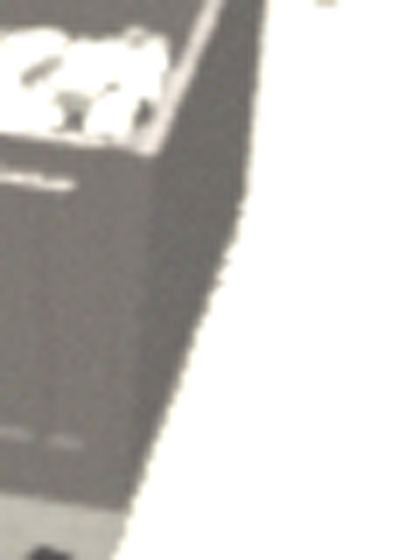

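View pics/z2.png

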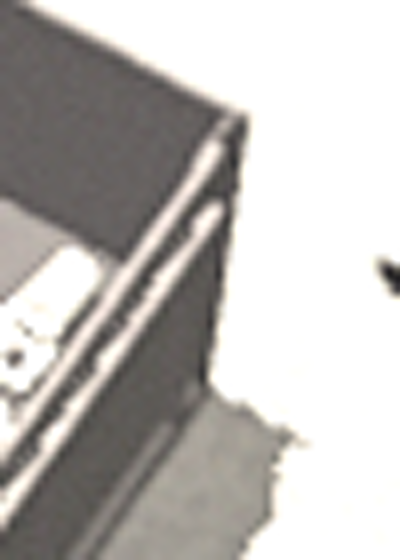

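Run:
```python
from h import *
import pickle
np.set_printoptions(precision=1,suppress=True)
W=pickle.load(open("pics/wrist1.pkl","rb"))
b=lambda u,v:(370+u/2.3-.3,200+v/2.3-.3)
r=[("side",(307.,252.)),("scene",(360.,249.5)),(W,b(90,220))]
f=[("side",(303,303)),("scene",(355.6,283)),(W,b(52,103))]
print(tri(*r),tri(*f))
for x in r: print(atz(*x,170))
for x in f: print(atz(*x,0))
```

```text
(array([538.8, 110.9, 167.1]), np.float64(1.8254501174380908)) (array([549.8, 114.6,   2.8]), np.float64(4.928146440627883))
[536.7 116.1 170. ]
[539.  110.3 170. ]
[539.3 112.9 170. ]
[549.9 116.3  -0. ]
[545.1 109.4   0. ]
[552.7 115.2   0. ]
```

Request:
apply_moves(rows=[{"x": 0.025,"y": 0.012,"z": 0.02,"ax": 0,"ay": 0,"az": 0.5},{"x": 0.05,"y": 0.024,"z": 0.05,"ax": 0,"ay": 0,"az": 1},{"x": 0.075,"y": 0.036,"z": 0.08,"ax": 0,"ay": 0,"az": 1.5},{"x": 0.095,"y": 0.046,"z": 0.11,"ax": 0,"ay": 0,"az": 2},{"x": 0.107,"y": 0.051,"z": 0.14,"ax": 0,"ay": 0,"az": 2.5},{"x": 0.107,"y": 0.051,"z": 0.165,"ax": 0,"ay": 0,"az": 2.5},{"x": 0.107,"y": 0.051,"z": 0.171,"ax": 0,"ay": 0,"az": 2.5},{"x": 0.107,"y": 0.051,"z": 0.171,"ax": 0,"ay": 0,"az": 2.5}])

```text
t: 3.8
tcp_pos: [492.6, 325.1, 231.0]
tool_rot: [[0.052, 0.999, 0.002], [0.999, -0.052, -0.001], [-0.001, 0.002, -1.0]]
contact_force: [-0.1, -0.2, 0.3]
width: 85.6
```

```bash
python3 snap.py 2 wrist
```

```text
wrist [[0.999, -0.05, -0.013, 496.454], [-0.052, -0.957, -0.286, 398.921], [0.002, 0.286, -0.958, 401.687], [0.0, 0.0, 0.0, 1.0]]
3.85 [492.75 325.34 231.43] [-0.8  -0.16 -0.47] [0.022 0.001 0.007] 86.0561452221639
```

View pics/wrist2.png

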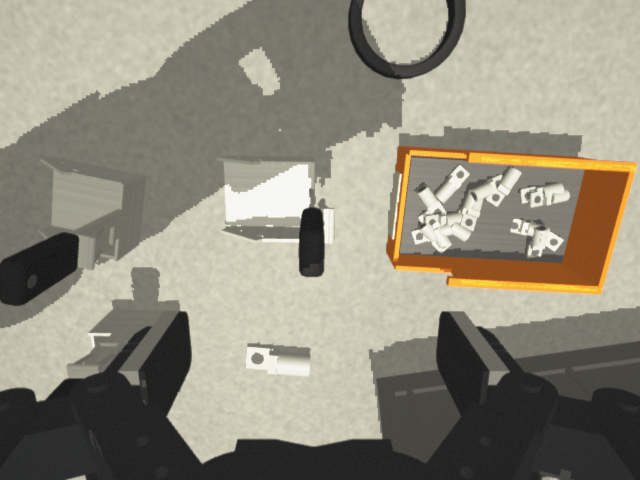

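Run:
```python
from h import *
import pickle
np.set_printoptions(precision=1,suppress=True)
W=pickle.load(open("pics/wrist2.pkl","rb"))
print(proj(W,(492.7,325.3,186)),proj(W,(492.7,325.3,130)))
for p in [(300,260),(324,260),(312,277),(312,208)]: print(atz(W,p,186),atz(W,p,124))
a=cv2.imread("pics/wrist2.png")[140:290,210:350];a=cv2.convertScaleAbs(a,alpha=1.5,beta=30)
cv2.imwrite("pics/z3.png",cv2.resize(a,None,fx=4,fy=4,interpolation=cv2.INTER_CUBIC))
```

```text
[313.  256.1] [312.9 229. ]
[485.5 323.4 186. ] [482.4 301.7 124. ]
[498.6 322.7 186. ] [499.2 300.8 124. ]
[491.5 313.2 186. ] [490.1 288.5 124. ]
[493.6 351.9 186. ] [492.8 338.4 124. ]
```

View pics/z3.png

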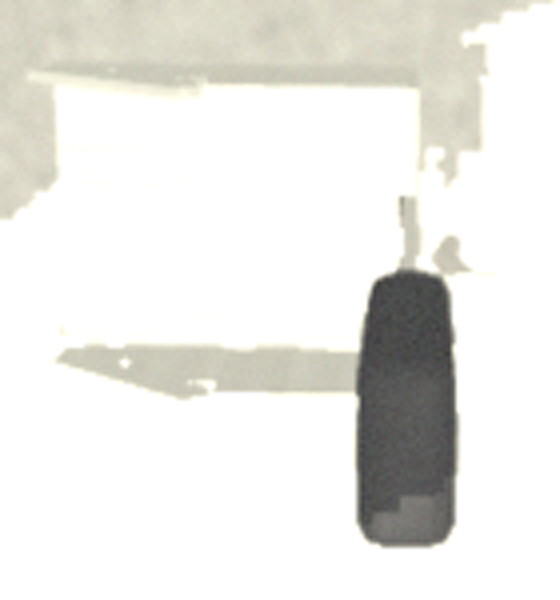

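Request:
apply_moves(rows=[{"x": 0.001,"y": -0.0005,"z": 0.02,"ax": 0,"ay": 0,"az": 0},{"x": 0.001,"y": -0.0005,"z": 0.04,"ax": 0,"ay": 0,"az": 0},{"x": 0.001,"y": -0.0005,"z": 0.06,"ax": 0,"ay": 0,"az": 0},{"x": 0.001,"y": -0.0005,"z": 0.08,"ax": 0,"ay": 0,"az": 0},{"x": 0.001,"y": -0.0005,"z": 0.09,"ax": 0,"ay": 0,"az": 0},{"x": 0.001,"y": -0.0005,"z": 0.096,"ax": 0,"ay": 0,"az": 0},{"x": 0.001,"y": -0.0005,"z": 0.096,"ax": 0,"ay": 0,"az": 0},{"x": 0.001,"y": -0.0005,"z": 0.096,"ax": 0,"ay": 0,"az": 0}])

```text
t: 4.85
tcp_pos: [492.9, 326.5, 136.2]
tool_rot: [[0.052, 0.999, 0.003], [0.999, -0.052, 0.0], [0.001, 0.003, -1.0]]
contact_force: [0.2, -0.2, -0.3]
width: 85.3
```

Request:
apply_moves(jaw=1, rows=[{"x": 0,"y": 0,"z": 0,"ax": 0,"ay": 0,"az": 0},{"x": 0,"y": 0,"z": 0,"ax": 0,"ay": 0,"az": 0},{"x": 0,"y": 0,"z": 0,"ax": 0,"ay": 0,"az": 0},{"x": 0,"y": 0,"z": 0,"ax": 0,"ay": 0,"az": 0},{"x": 0,"y": 0,"z": 0,"ax": 0,"ay": 0,"az": 0},{"x": 0,"y": 0,"z": 0,"ax": 0,"ay": 0,"az": 0},{"x": 0,"y": 0,"z": 0,"ax": 0,"ay": 0,"az": 0},{"x": 0,"y": 0,"z": 0,"ax": 0,"ay": 0,"az": 0}])

```text
t: 5.85
tcp_pos: [493.1, 326.6, 136.4]
tool_rot: [[0.052, 0.999, 0.004], [0.999, -0.052, 0.001], [0.001, 0.004, -1.0]]
contact_force: [0.9, 0.9, 3.7]
width: 12.8
```

```bash
python3 snap.py 3 wrist side
```

```text
wrist [[0.999, -0.051, -0.011, 496.502], [-0.052, -0.957, -0.285, 400.315], [0.004, 0.285, -0.959, 307.164], [0.0, 0.0, 0.0, 1.0]]
side [[-0.945, -0.204, 0.257, 229.509], [-0.328, 0.555, -0.765, 889.877], [0.013, -0.806, -0.591, 808.263], [0.0, 0.0, 0.0, 1.0]]
5.95 [493.03 326.65 136.33] [1.25 1.03 5.1 ] [ 0.193 -0.102 -0.044] 12.74907516637556
```

View pics/wrist3.png

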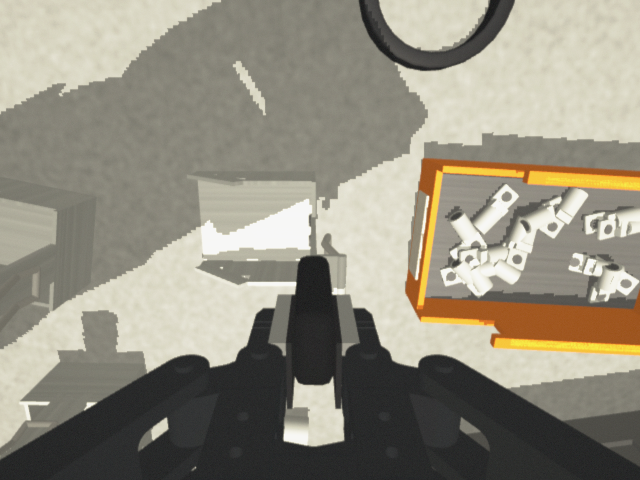

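View pics/side3.png

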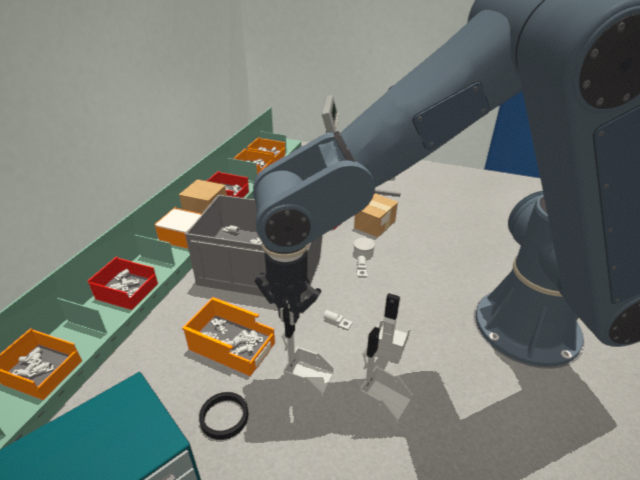

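Request:
apply_moves(rows=[{"x": 0,"y": 0,"z": -0.01,"ax": 0,"ay": 0,"az": 0},{"x": 0,"y": 0,"z": -0.03,"ax": 0,"ay": 0,"az": 0},{"x": 0,"y": 0,"z": -0.06,"ax": 0,"ay": 0,"az": 0},{"x": 0,"y": 0,"z": -0.09,"ax": 0,"ay": 0,"az": 0},{"x": 0,"y": -0.005,"z": -0.11,"ax": 0,"ay": 0,"az": 0},{"x": -0.02,"y": -0.01,"z": -0.115,"ax": 0,"ay": 0,"az": 0},{"x": -0.05,"y": -0.015,"z": -0.115,"ax": 0,"ay": 0,"az": -1},{"x": -0.09,"y": -0.018,"z": -0.115,"ax": 0,"ay": 0,"az": -2}])

```text
t: 6.95
tcp_pos: [468.8, 235.9, 250.4]
tool_rot: [[0.016, 1.0, 0.002], [1.0, -0.016, -0.0], [-0.0, 0.002, -1.0]]
contact_force: [1.0, 0.2, -1.4]
width: 12.9
```

Request:
apply_moves(rows=[{"x": -0.04,"y": 0.002,"z": 0,"ax": 0,"ay": 0,"az": -1},{"x": -0.085,"y": 0.005,"z": 0,"ax": 0,"ay": 0,"az": -2},{"x": -0.13,"y": 0.01,"z": 0,"ax": 0,"ay": 0,"az": -3},{"x": -0.17,"y": 0.02,"z": 0,"ax": 0,"ay": 0,"az": -4.5},{"x": -0.2,"y": 0.03,"z": 0,"ax": 0,"ay": 0,"az": -6},{"x": -0.215,"y": 0.037,"z": 0,"ax": 0,"ay": 0,"az": -6.6},{"x": -0.222,"y": 0.0395,"z": 0,"ax": 0,"ay": 0,"az": -6.6},{"x": -0.222,"y": 0.0395,"z": 0,"ax": 0,"ay": 0,"az": -6.6}])

```text
t: 7.95
tcp_pos: [504.2, 13.0, 250.1]
tool_rot: [[-0.099, 0.995, 0.001], [0.995, 0.099, -0.0], [-0.0, 0.001, -1.0]]
contact_force: [0.4, -0.3, -2.6]
width: 12.8
```

```bash
python3 snap.py 4 wrist side scene
```

```text
wrist [[0.995, 0.094, 0.029, 497.16], [0.099, -0.954, -0.285, 86.565], [0.001, 0.286, -0.958, 420.853], [0.0, 0.0, 0.0, 1.0]]
side [[-0.945, -0.204, 0.257, 229.509], [-0.328, 0.555, -0.765, 889.877], [0.013, -0.806, -0.591, 808.263], [0.0, 0.0, 0.0, 1.0]]
scene [[-0.628, 0.642, -0.44, 1194.466], [0.779, 0.517, -0.356, 532.389], [-0.001, -0.566, -0.825, 1420.629], [0.0, 0.0, 0.0, 1.0]]
8.1 [504.43  13.8  250.39] [-0.51 -0.61 -3.09] [-0.036  0.007  0.006] 13.033979866036875
```

View pics/wrist4.png

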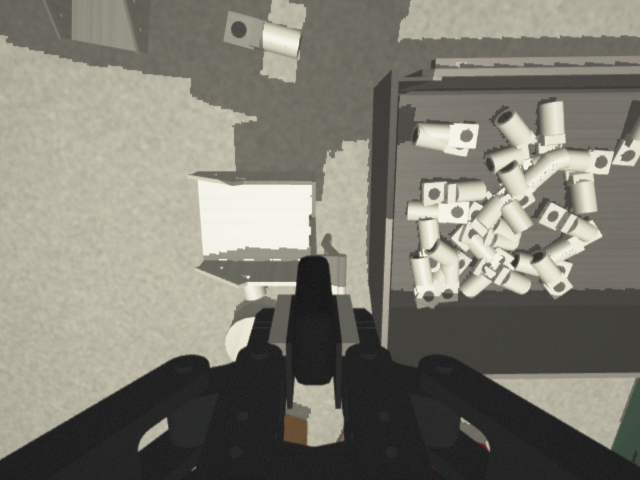

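View pics/side4.png

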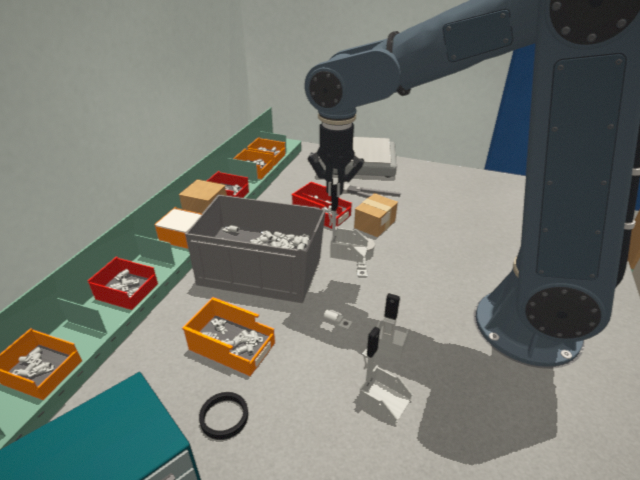

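View pics/scene4.png

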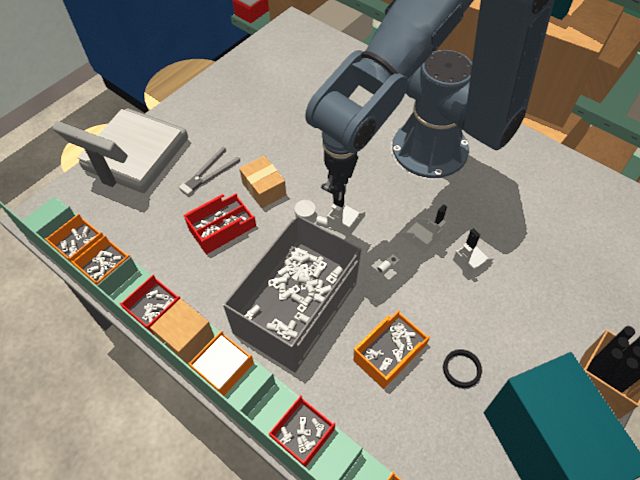

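Run:
```python
import cv2
a=cv2.imread("pics/wrist4.png")[60:380,355:425];a=cv2.convertScaleAbs(a,alpha=2.2,beta=10)
t=cv2.resize(a[:160],None,fx=5,fy=5,interpolation=cv2.INTER_CUBIC);u=cv2.resize(a[160:],None,fx=5,fy=5,interpolation=cv2.INTER_CUBIC)
import numpy as np
cv2.imwrite("pics/z4.png",cv2.resize(np.hstack([t,u]),None,fx=.75,fy=.75))
```

View pics/z4.png

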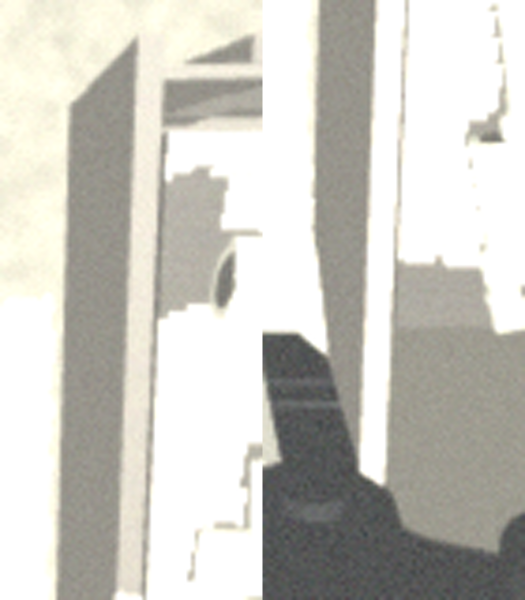

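Run:
```python
from h import *
import pickle
np.set_printoptions(precision=1,suppress=True)
W=pickle.load(open("pics/wrist4.pkl","rb"))
q=lambda u,v:(355+u/3.75-.4,60+v/3.75-.4)
r=lambda u,v:(355+(u-262.5)/3.75-.4,220+v/3.75-.4)
for p in [q(135,38),q(118,590),r(374,100),r(360,460)]: print("rim",atz(W,p,170))
for p in [q(70,103),q(57,590),r(318,10),r(316,225)]: print("foot",atz(W,p,0))
# scoop back top corners (z 50+114.5): image (315,183),(346,..)
for p in [(315,182),(315,262)]: print("back", atz(W,p,164.5))
print("R",atz(W,(340,300),251))
W1=pickle.load(open("pics/wrist1.pkl","rb"))
b=lambda u,v:(370+u/2.3-.3,200+v/2.3-.3)
print(tri((W,q(135,38)),(W1,b(90,220)),("side",(307.,252.)),("scene",(360.,249.5))), tri((W,q(70,103)),(W1,b(52,103))),tri((W,r(316,225)),(W1,b(66,370))))
print("tin",atz("scene",(305,209),36), atz("scene",(329,224),10))
```

```text
rim [537.8 114.4 170. ]
rim [547.7  30.9 170. ]
rim [549.4  12.1 170. ]
rim [556.9 -55.1 170. ]
foot [551.4 116.6   0. ]
foot [565.3  -8.4   0. ]
foot [565.7 -14.1   0. ]
foot [573.8 -77.2   0. ]
back [502.3  47.2 164.5]
back [507.5  -4.5 164.5]
R [516.7   9.7 251. ]
(array([538.5, 112.6, 168.8]), np.float64(2.616295771558461)) (array([551.4, 116.4,   4.1]), np.float64(0.5307953739274457)) (array([575.3, -82.7, -13.9]), np.float64(1.0266556018458928))
tin [ 458.3 -146.4   36. ] [441.8 -68.6  10. ]
```

Request:
apply_moves(rows=[{"x": -0.0005,"y": 0.002,"z": 0.002,"ax": -0.5,"ay": 0,"az": -0.1},{"x": -0.001,"y": 0.006,"z": 0.005,"ax": -1.2,"ay": 0,"az": -0.2},{"x": -0.0015,"y": 0.012,"z": 0.008,"ax": -2,"ay": 0,"az": -0.3},{"x": -0.002,"y": 0.018,"z": 0.011,"ax": -2.8,"ay": 0,"az": -0.4},{"x": -0.0026,"y": 0.023,"z": 0.013,"ax": -3.5,"ay": 0,"az": -0.5},{"x": -0.0026,"y": 0.026,"z": 0.014,"ax": -4,"ay": 0,"az": -0.6},{"x": -0.0026,"y": 0.028,"z": 0.014,"ax": -4,"ay": 0,"az": -0.6},{"x": -0.0026,"y": 0.028,"z": 0.014,"ax": -4,"ay": 0,"az": -0.6}])

```text
t: 9.1
tcp_pos: [532.7, 14.0, 236.5]
tool_rot: [[-0.11, 0.991, 0.071], [0.994, 0.11, 0.007], [-0.001, 0.072, -0.997]]
contact_force: [-0.4, -0.0, -3.1]
width: 12.7
```

```bash
cat > st.py <<'E'
from station import robot
import numpy as np
np.set_printoptions(precision=3,suppress=True)
o=robot.observe()
print(o["t"],o["tcp_pos"],o["contact_force"],o["ft_torque"],o["width"]);print(o["tool_rot"])
E
python3 snap.py 5 wrist side; python3 st.py
python3 - <<'E'
import cv2
a=cv2.imread("pics/side5.png")[160:300,260:420];
cv2.imwrite("pics/z5.png",cv2.resize(a,None,fx=4.2,fy=4.2,interpolation=cv2.INTER_CUBIC))
E
```

```text
wrist [[0.991, 0.085, 0.1, 512.872], [0.11, -0.954, -0.277, 86.222], [0.072, 0.286, -0.956, 406.802], [0.0, 0.0, 0.0, 1.0]]
side [[-0.945, -0.204, 0.257, 229.509], [-0.328, 0.555, -0.765, 889.877], [0.013, -0.806, -0.591, 808.263], [0.0, 0.0, 0.0, 1.0]]
9.2 [532.58  14.01 236.57] [ 0.58  0.53 -2.61] [-0.075  0.054 -0.062] 12.897107982668352
9.2 [532.583  14.013 236.573] [ 0.577  0.531 -2.608] [-0.075  0.054 -0.062] 12.897107982668352
[[-0.11   0.991  0.071]
 [ 0.994  0.11   0.007]
 [-0.001  0.072 -0.997]]
```

View pics/z5.png

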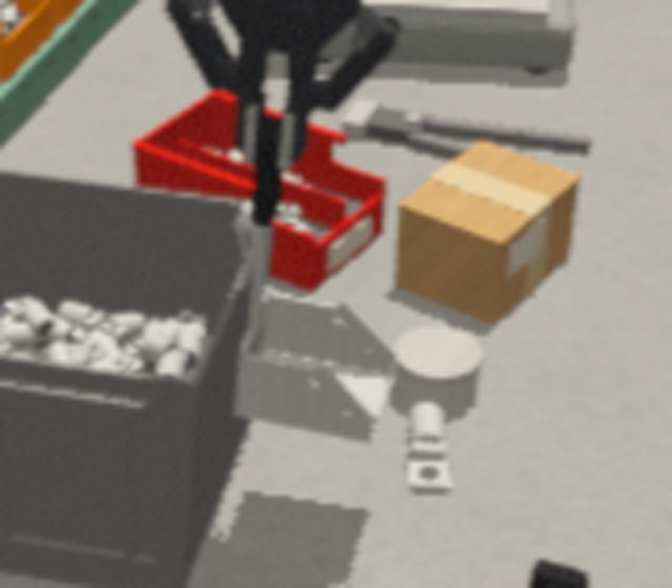

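View pics/wrist5.png

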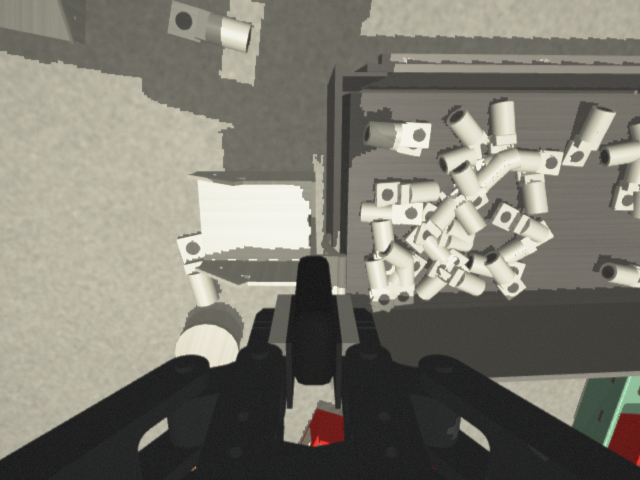

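Request:
apply_moves(rows=[{"x": 0,"y": 0.001,"z": 0.0001,"ax": 0,"ay": 0,"az": 0},{"x": 0,"y": 0.002,"z": 0.0001,"ax": 0,"ay": 0,"az": 0},{"x": 0,"y": 0.003,"z": 0.0002,"ax": 0,"ay": 0,"az": 0},{"x": 0,"y": 0.004,"z": 0.0003,"ax": 0,"ay": 0,"az": 0},{"x": 0,"y": 0.005,"z": 0.0004,"ax": 0,"ay": 0,"az": 0},{"x": 0,"y": 0.006,"z": 0.0004,"ax": 0,"ay": 0,"az": 0},{"x": 0,"y": 0.006,"z": 0.0004,"ax": 0,"ay": 0,"az": 0},{"x": 0,"y": 0.006,"z": 0.0004,"ax": 0,"ay": 0,"az": 0}])

```text
t: 10.2
tcp_pos: [538.5, 14.7, 236.6]
tool_rot: [[-0.11, 0.991, 0.071], [0.994, 0.11, 0.007], [-0.001, 0.071, -0.997]]
contact_force: [-0.3, 0.7, -2.1]
width: 12.8
```

```bash
python3 st.py
```

```text
10.2 [538.541  14.684 236.563] [-0.341  0.697 -2.107] [ 0.041  0.031 -0.02 ] 12.80971682713205
[[-0.11   0.991  0.071]
 [ 0.994  0.11   0.007]
 [-0.001  0.071 -0.997]]
```

Request:
apply_moves(rows=[{"x": 0,"y": 0.0005,"z": 0,"ax": 0,"ay": 0,"az": 0},{"x": 0,"y": 0.001,"z": 0.0001,"ax": 0,"ay": 0,"az": 0},{"x": 0,"y": 0.0015,"z": 0.0001,"ax": 0,"ay": 0,"az": 0},{"x": 0,"y": 0.002,"z": 0.0001,"ax": 0,"ay": 0,"az": 0},{"x": 0,"y": 0.0025,"z": 0.0002,"ax": 0,"ay": 0,"az": 0},{"x": 0,"y": 0.0025,"z": 0.0002,"ax": 0,"ay": 0,"az": 0},{"x": 0,"y": 0.0025,"z": 0.0002,"ax": 0,"ay": 0,"az": 0},{"x": 0,"y": 0.0025,"z": 0.0002,"ax": 0,"ay": 0,"az": 0}])

```text
t: 11.2
tcp_pos: [541.0, 15.0, 236.5]
tool_rot: [[-0.11, 0.991, 0.071], [0.994, 0.11, 0.007], [-0.001, 0.071, -0.997]]
contact_force: [1.0, -0.1, -1.8]
width: 12.8
```

```bash
python3 st.py
```

```text
11.2 [541.006  14.954 236.532] [ 0.966 -0.12  -1.849] [0.007 0.05  0.026] 12.811664053501008
[[-0.11   0.991  0.071]
 [ 0.994  0.11   0.007]
 [-0.001  0.071 -0.997]]
```

Request:
apply_moves(rows=[{"x": 0,"y": 0.0003,"z": 0,"ax": 0,"ay": 0,"az": 0},{"x": 0,"y": 0.0006,"z": 0,"ax": 0,"ay": 0,"az": 0},{"x": 0,"y": 0.0009,"z": 0.0001,"ax": 0,"ay": 0,"az": 0},{"x": 0,"y": 0.0012,"z": 0.0001,"ax": 0,"ay": 0,"az": 0},{"x": 0,"y": 0.0015,"z": 0.0001,"ax": 0,"ay": 0,"az": 0},{"x": 0,"y": 0.0015,"z": 0.0001,"ax": 0,"ay": 0,"az": 0},{"x": 0,"y": 0.0015,"z": 0.0001,"ax": 0,"ay": 0,"az": 0},{"x": 0,"y": 0.0015,"z": 0.0001,"ax": 0,"ay": 0,"az": 0}])

```text
t: 12.2
tcp_pos: [542.5, 15.1, 236.5]
tool_rot: [[-0.11, 0.991, 0.071], [0.994, 0.11, 0.007], [-0.001, 0.071, -0.997]]
contact_force: [-0.5, -0.1, -2.8]
width: 12.6
```

```bash
python3 st.py
```

```text
12.2 [542.498  15.122 236.537] [-0.547 -0.104 -2.758] [0.002 0.06  0.037] 12.62019604578892
[[-0.11   0.991  0.071]
 [ 0.994  0.11   0.007]
 [-0.001  0.071 -0.997]]
```

Request:
apply_moves(rows=[{"x": 0,"y": 0.0003,"z": 0,"ax": 0,"ay": 0,"az": 0},{"x": 0,"y": 0.0006,"z": 0,"ax": 0,"ay": 0,"az": 0},{"x": 0,"y": 0.0009,"z": 0.0001,"ax": 0,"ay": 0,"az": 0},{"x": 0,"y": 0.0012,"z": 0.0001,"ax": 0,"ay": 0,"az": 0},{"x": 0,"y": 0.0015,"z": 0.0001,"ax": 0,"ay": 0,"az": 0},{"x": 0,"y": 0.0015,"z": 0.0001,"ax": 0,"ay": 0,"az": 0},{"x": 0,"y": 0.0015,"z": 0.0001,"ax": 0,"ay": 0,"az": 0},{"x": 0,"y": 0.0015,"z": 0.0001,"ax": 0,"ay": 0,"az": 0}])

```text
t: 13.2
tcp_pos: [543.8, 15.3, 236.5]
tool_rot: [[-0.11, 0.991, 0.071], [0.994, 0.11, 0.007], [-0.001, 0.071, -0.997]]
contact_force: [-4.2, -1.0, -0.6]
width: 12.8
```

```bash
python3 st.py
```

```text
13.2 [543.803  15.283 236.468] [-4.22  -1.038 -0.642] [-0.211  1.191 -0.004] 12.790823311352968
[[-0.11   0.991  0.071]
 [ 0.994  0.11   0.007]
 [-0.001  0.071 -0.997]]
```

Request:
apply_moves(rows=[{"x": 0,"y": 0.0001,"z": 0,"ax": 0.1,"ay": 0,"az": 0},{"x": 0,"y": 0.0002,"z": 0,"ax": 0.2,"ay": 0,"az": 0},{"x": 0,"y": 0.0004,"z": 0,"ax": 0.3,"ay": 0,"az": 0},{"x": 0,"y": 0.0005,"z": 0,"ax": 0.4,"ay": 0,"az": 0},{"x": 0,"y": 0.0006,"z": 0,"ax": 0.5,"ay": 0,"az": 0},{"x": 0,"y": 0.0007,"z": 0,"ax": 0.6,"ay": 0,"az": 0},{"x": 0,"y": 0.0007,"z": 0,"ax": 0.6,"ay": 0,"az": 0},{"x": 0,"y": 0.0007,"z": 0,"ax": 0.6,"ay": 0,"az": 0}])

```text
t: 14.2
tcp_pos: [544.5, 15.4, 236.5]
tool_rot: [[-0.11, 0.992, 0.06], [0.994, 0.11, 0.006], [-0.001, 0.061, -0.998]]
contact_force: [-4.3, -0.5, -0.6]
width: 12.9
```

```bash
python3 st.py
```

```text
14.2 [544.482  15.377 236.524] [-4.263 -0.537 -0.567] [-0.213  1.065 -0.011] 12.861668612200924
[[-0.11   0.992  0.06 ]
 [ 0.994  0.11   0.006]
 [-0.001  0.061 -0.998]]
```

Request:
apply_moves(rows=[{"x": 0,"y": -0.0002,"z": 0,"ax": -0.15,"ay": 0,"az": 0},{"x": 0,"y": -0.0004,"z": 0,"ax": -0.3,"ay": 0,"az": 0},{"x": 0,"y": -0.0005,"z": 0,"ax": -0.45,"ay": 0,"az": 0},{"x": 0,"y": -0.0007,"z": 0,"ax": -0.6,"ay": 0,"az": 0},{"x": 0,"y": -0.0009,"z": 0,"ax": -0.75,"ay": 0,"az": 0},{"x": 0,"y": -0.001,"z": 0,"ax": -0.9,"ay": 0,"az": 0},{"x": 0,"y": -0.001,"z": 0,"ax": -0.9,"ay": 0,"az": 0},{"x": 0,"y": -0.001,"z": 0,"ax": -0.9,"ay": 0,"az": 0}])

```text
t: 15.2
tcp_pos: [543.5, 15.3, 236.4]
tool_rot: [[-0.11, 0.991, 0.076], [0.994, 0.11, 0.008], [-0.001, 0.076, -0.997]]
contact_force: [-4.5, -1.1, -0.2]
width: 12.8
```

```bash
python3 st.py
```

```text
15.2 [543.455  15.271 236.445] [-4.498 -1.06  -0.218] [-0.244  1.147  0.019] 12.782660020810336
[[-0.11   0.991  0.076]
 [ 0.994  0.11   0.008]
 [-0.001  0.076 -0.997]]
```

Request:
apply_moves(rows=[{"x": 0,"y": -0.0001,"z": 0,"ax": -0.1,"ay": 0,"az": 0},{"x": 0,"y": -0.0002,"z": 0,"ax": -0.2,"ay": 0,"az": 0},{"x": 0,"y": -0.0004,"z": 0,"ax": -0.3,"ay": 0,"az": 0},{"x": 0,"y": -0.0005,"z": 0,"ax": -0.4,"ay": 0,"az": 0},{"x": 0,"y": -0.0006,"z": 0,"ax": -0.5,"ay": 0,"az": 0},{"x": 0,"y": -0.0007,"z": 0,"ax": -0.6,"ay": 0,"az": 0},{"x": 0,"y": -0.0007,"z": 0,"ax": -0.6,"ay": 0,"az": 0},{"x": 0,"y": -0.0007,"z": 0,"ax": -0.6,"ay": 0,"az": 0}])

```text
t: 16.2
tcp_pos: [542.8, 15.1, 236.4]
tool_rot: [[-0.11, 0.99, 0.086], [0.994, 0.11, 0.009], [-0.001, 0.086, -0.996]]
contact_force: [-4.8, -1.0, -0.7]
width: 13.0
```

```bash
python3 snap.py 6 wrist side; python3 st.py
python3 - <<'E'
import cv2
a=cv2.imread("pics/side6.png")[190:290,290:390];
cv2.imwrite("pics/z6.png",cv2.resize(a,None,fx=6,fy=6,interpolation=cv2.INTER_CUBIC))
E
```

```text
wrist [[0.99, 0.081, 0.114, 520.426], [0.11, -0.955, -0.276, 87.072], [0.087, 0.285, -0.954, 406.465], [0.0, 0.0, 0.0, 1.0]]
side [[-0.945, -0.204, 0.257, 229.509], [-0.328, 0.555, -0.765, 889.877], [0.013, -0.806, -0.591, 808.263], [0.0, 0.0, 0.0, 1.0]]
16.3 [542.76  15.15 236.4 ] [-4.35 -1.21 -0.03] [-0.239  1.143  0.046] 12.544936071644383
16.3 [542.764  15.153 236.398] [-4.353 -1.213 -0.029] [-0.239  1.143  0.046] 12.544936071644383
[[-0.11   0.99   0.086]
 [ 0.994  0.11   0.009]
 [-0.001  0.086 -0.996]]
```

View pics/z6.png

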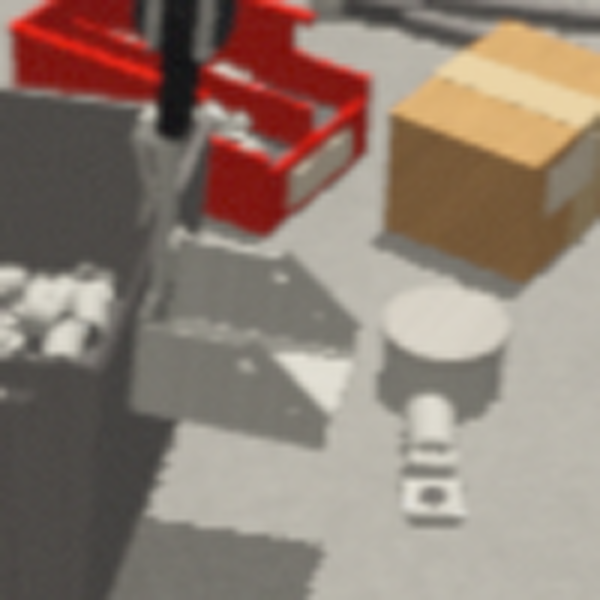

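View pics/wrist6.png

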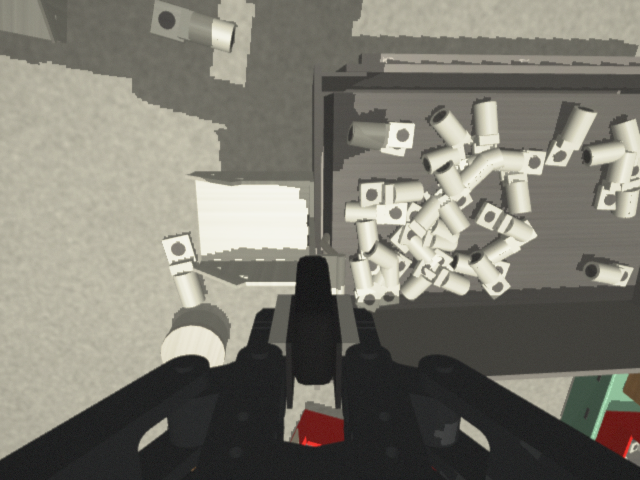

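```bash
cat > corr.py <<'E'
import cv2,numpy as np,sys
g=lambda t:cv2.cvtColor(cv2.imread(f"pics/wrist{t}.png"),cv2.COLOR_BGR2GRAY).astype(np.float32)
ref=g(sys.argv[1])
# per-row edge of scoop: right of bowl (back inner edge ~ col 312) & left edge ~200 ; use template around back top edge & rim of sides
for name,(r0,r1,c0,c1) in {"topside":(165,195,225,318),"nearside":(255,287,235,300),"grip":(262,290,290,340)}.items():
    T=ref[r0:r1,c0:c1]
    for t in sys.argv[2:]:
        I=g(t)[r0-8:r1+8,c0-8:c1+8]
        R=cv2.matchTemplate(I,T,cv2.TM_CCOEFF_NORMED);_,m,_,p=cv2.minMaxLoc(R)
        x,y=p
        sx=0 if not 0<x<16 else 0.5*(R[y,x-1]-R[y,x+1])/(R[y,x-1]-2*R[y,x]+R[y,x+1])
        sy=0 if not 0<y<16 else 0.5*(R[y-1,x]-R[y+1,x])/(R[y-1,x]-2*R[y,x]+R[y+1,x])
        print(name,t,round(x+sx-8,2),round(y+sy-8,2),round(m,2))
E
python3 corr.py 5 4 6; python3 corr.py 4 6
```

```text
topside 4 8 -0.12 0.97
topside 6 -4.29 0.17 0.97
nearside 4 0.08 0.03 0.97
nearside 6 -0.57 0.07 0.94
grip 4 -0.09 -0.07 0.99
grip 6 -0.71 0.24 0.98
topside 6 -8 0.18 0.95
nearside 6 -0.84 0.04 0.94
grip 6 -0.62 0.28 0.98
```

```bash
cat > edge.py <<'E'
import cv2,numpy as np,sys
for t in sys.argv[1:]:
    I=cv2.cvtColor(cv2.imread(f"pics/wrist{t}.png"),cv2.COLOR_BGR2GRAY).astype(float)
    out=[]
    for (r0,r1,c0,c1,s) in [(195,245,188,212,1),(195,235,296,314,-1)]:
        P=I[r0:r1,c0:c1]; G=np.diff(cv2.GaussianBlur(P,(5,1),0.8),axis=1)*s
        k=G.argmax(1); e=[]
        for r,j in enumerate(k):
            if 0<j<G.shape[1]-1:
                a,b,c=G[r,j-1:j+2]; e.append(c0+.5+j+.5*(a-c)/(a-2*b+c))
        out.append((round(np.median(e),2),round(np.std(e),2)))
    print(t,out)
E
python3 edge.py 3 4 5 6
python3 - <<'E'
import cv2,numpy as np
r=[cv2.resize(cv2.imread(f"pics/wrist{t}.png")[165:290,185:350],None,fx=4,fy=2.3) for t in (4,6)]
cv2.imwrite("pics/z7.png",np.vstack(r))
E
```

```text
3 [(np.float64(199.61), np.float64(3.24)), (np.float64(308.85), np.float64(2.76))]
4 [(np.float64(199.99), np.float64(1.07)), (np.float64(310.52), np.float64(1.19))]
5 [(np.float64(199.34), np.float64(2.56)), (np.float64(308.59), np.float64(2.54))]
6 [(np.float64(197.05), np.float64(2.6)), (np.float64(306.61), np.float64(2.61))]
```

View pics/z7.png

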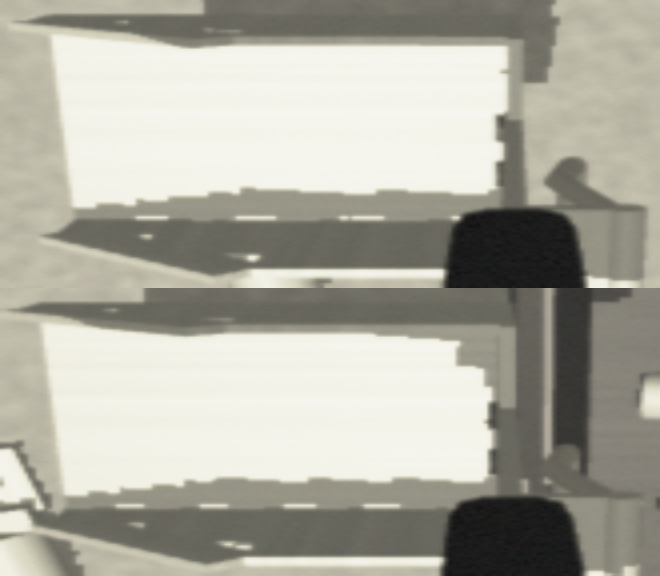

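Request:
apply_moves(rows=[{"x": 0,"y": 0,"z": 0.001,"ax": 0,"ay": 0,"az": 0},{"x": 0,"y": 0,"z": 0.002,"ax": 0,"ay": 0,"az": 0},{"x": 0,"y": 0,"z": 0.003,"ax": 0,"ay": 0,"az": 0},{"x": 0,"y": 0,"z": 0.004,"ax": 0,"ay": 0,"az": 0},{"x": 0,"y": 0,"z": 0.005,"ax": 0,"ay": 0,"az": 0},{"x": 0,"y": 0,"z": 0.006,"ax": 0,"ay": 0,"az": 0},{"x": 0,"y": 0,"z": 0.006,"ax": 0,"ay": 0,"az": 0},{"x": 0,"y": 0,"z": 0.006,"ax": 0,"ay": 0,"az": 0}])

```text
t: 17.3
tcp_pos: [543.2, 15.2, 230.2]
tool_rot: [[-0.11, 0.99, 0.086], [0.994, 0.11, 0.009], [-0.001, 0.086, -0.996]]
contact_force: [-4.0, -0.6, -1.4]
width: 12.6
```

```bash
python3 st.py
```

```text
17.3 [543.221  15.209 230.223] [-3.99  -0.601 -1.38 ] [-0.088  1.064  0.069] 12.573004065695624
[[-0.11   0.99   0.086]
 [ 0.994  0.11   0.009]
 [-0.001  0.086 -0.996]]
```

Request:
apply_moves(rows=[{"x": 0,"y": 0,"z": 0.0003,"ax": 0,"ay": 0,"az": 0},{"x": 0,"y": 0,"z": 0.0006,"ax": 0,"ay": 0,"az": 0},{"x": 0,"y": 0,"z": 0.0009,"ax": 0,"ay": 0,"az": 0},{"x": 0,"y": 0,"z": 0.0012,"ax": 0,"ay": 0,"az": 0},{"x": 0,"y": 0,"z": 0.0015,"ax": 0,"ay": 0,"az": 0},{"x": 0,"y": 0,"z": 0.0015,"ax": 0,"ay": 0,"az": 0},{"x": 0,"y": 0,"z": 0.0015,"ax": 0,"ay": 0,"az": 0},{"x": 0,"y": 0,"z": 0.0015,"ax": 0,"ay": 0,"az": 0}])

```text
t: 18.3
tcp_pos: [543.3, 15.2, 228.7]
tool_rot: [[-0.11, 0.99, 0.086], [0.994, 0.11, 0.009], [-0.001, 0.086, -0.996]]
contact_force: [-4.4, -0.6, -0.4]
width: 12.7
```

```bash
python3 st.py
```

```text
18.3 [543.331  15.249 228.708] [-4.38  -0.601 -0.358] [-0.064  1.186  0.003] 12.655274158594771
[[-0.11   0.99   0.086]
 [ 0.994  0.11   0.009]
 [-0.001  0.086 -0.996]]
```

Request:
apply_moves(rows=[{"x": 0,"y": 0,"z": 0.0003,"ax": 0,"ay": 0,"az": 0},{"x": 0,"y": 0,"z": 0.0006,"ax": 0,"ay": 0,"az": 0},{"x": 0,"y": 0,"z": 0.0009,"ax": 0,"ay": 0,"az": 0},{"x": 0,"y": 0,"z": 0.0012,"ax": 0,"ay": 0,"az": 0},{"x": 0,"y": 0,"z": 0.0012,"ax": 0,"ay": 0,"az": 0},{"x": 0,"y": 0,"z": 0.0012,"ax": 0,"ay": 0,"az": 0},{"x": 0,"y": 0,"z": 0.0012,"ax": 0,"ay": 0,"az": 0},{"x": 0,"y": 0,"z": 0.0012,"ax": 0,"ay": 0,"az": 0}])

```text
t: 19.3
tcp_pos: [543.4, 15.3, 227.5]
tool_rot: [[-0.11, 0.99, 0.086], [0.994, 0.11, 0.009], [-0.001, 0.086, -0.996]]
contact_force: [-4.5, -0.1, -0.5]
width: 12.9
```

```bash
python3 st.py
```

```text
19.3 [543.435  15.259 227.475] [-4.507 -0.061 -0.456] [-0.054  1.174  0.023] 12.863604666230023
[[-0.11   0.99   0.086]
 [ 0.994  0.11   0.009]
 [-0.001  0.086 -0.996]]
```

Request:
apply_moves(rows=[{"x": 0,"y": 0,"z": 0.0003,"ax": 0,"ay": 0,"az": 0},{"x": 0,"y": 0,"z": 0.0006,"ax": 0,"ay": 0,"az": 0},{"x": 0,"y": 0,"z": 0.0009,"ax": 0,"ay": 0,"az": 0},{"x": 0,"y": 0,"z": 0.0012,"ax": 0,"ay": 0,"az": 0},{"x": 0,"y": 0,"z": 0.0012,"ax": 0,"ay": 0,"az": 0},{"x": 0,"y": 0,"z": 0.0012,"ax": 0,"ay": 0,"az": 0},{"x": 0,"y": 0,"z": 0.0012,"ax": 0,"ay": 0,"az": 0},{"x": 0,"y": 0,"z": 0.0012,"ax": 0,"ay": 0,"az": 0}])

```text
t: 20.3
tcp_pos: [543.5, 15.3, 226.2]
tool_rot: [[-0.11, 0.99, 0.086], [0.994, 0.11, 0.009], [-0.001, 0.086, -0.996]]
contact_force: [-4.8, -0.5, -0.2]
width: 12.8
```

```bash
python3 st.py
```

```text
20.3 [543.535  15.258 226.234] [-4.815 -0.462 -0.218] [-0.119  1.14   0.074] 12.778831977802776
[[-0.11   0.99   0.086]
 [ 0.994  0.11   0.009]
 [-0.001  0.086 -0.996]]
```

Request:
apply_moves(rows=[{"x": 0,"y": 0,"z": 0.0003,"ax": 0,"ay": 0,"az": 0},{"x": 0,"y": 0,"z": 0.0006,"ax": 0,"ay": 0,"az": 0},{"x": 0,"y": 0,"z": 0.0009,"ax": 0,"ay": 0,"az": 0},{"x": 0,"y": 0,"z": 0.0012,"ax": 0,"ay": 0,"az": 0},{"x": 0,"y": 0,"z": 0.0015,"ax": 0,"ay": 0,"az": 0},{"x": 0,"y": 0,"z": 0.0015,"ax": 0,"ay": 0,"az": 0},{"x": 0,"y": 0,"z": 0.0015,"ax": 0,"ay": 0,"az": 0},{"x": 0,"y": 0,"z": 0.0015,"ax": 0,"ay": 0,"az": 0}])

```text
t: 21.3
tcp_pos: [543.6, 15.3, 224.7]
tool_rot: [[-0.11, 0.99, 0.086], [0.994, 0.11, 0.009], [-0.001, 0.086, -0.996]]
contact_force: [-3.8, 0.5, -0.2]
width: 12.8
```

```bash
python3 st.py
```

```text
21.3 [543.644  15.304 224.702] [-3.788  0.539 -0.212] [-0.092  1.163  0.018] 12.829960306630667
[[-0.11   0.99   0.086]
 [ 0.994  0.11   0.009]
 [-0.001  0.086 -0.996]]
```

Request:
apply_moves(rows=[{"x": 0,"y": 0,"z": 0.0004,"ax": 0,"ay": 0,"az": 0},{"x": 0,"y": 0,"z": 0.0008,"ax": 0,"ay": 0,"az": 0},{"x": 0,"y": 0,"z": 0.0012,"ax": 0,"ay": 0,"az": 0},{"x": 0,"y": 0,"z": 0.0016,"ax": 0,"ay": 0,"az": 0},{"x": 0,"y": 0,"z": 0.002,"ax": 0,"ay": 0,"az": 0},{"x": 0,"y": 0,"z": 0.002,"ax": 0,"ay": 0,"az": 0},{"x": 0,"y": 0,"z": 0.002,"ax": 0,"ay": 0,"az": 0},{"x": 0,"y": 0,"z": 0.002,"ax": 0,"ay": 0,"az": 0}])

```text
t: 22.3
tcp_pos: [543.8, 15.3, 222.6]
tool_rot: [[-0.11, 0.99, 0.086], [0.994, 0.11, 0.009], [-0.001, 0.086, -0.996]]
contact_force: [-5.0, -0.7, -0.0]
width: 12.7
```

```bash
python3 st.py; python3 snap.py 7 wrist side
python3 - <<'E'
import cv2,numpy as np
a=cv2.imread("pics/side7.png")[190:290,290:390]
b=cv2.imread("pics/wrist7.png")[160:310,290:390]
cv2.imwrite("pics/z8.png",np.hstack([cv2.resize(a,(420,500),interpolation=cv2.INTER_CUBIC),cv2.convertScaleAbs(cv2.resize(b,(333,500),interpolation=cv2.INTER_CUBIC),alpha=1.6)]))
E
```

```text
22.3 [543.822  15.315 222.649] [-4.989 -0.683 -0.028] [-0.108  1.196  0.027] 12.683696528027319
[[-0.11   0.99   0.086]
 [ 0.994  0.11   0.009]
 [-0.001  0.086 -0.996]]
wrist [[0.99, 0.081, 0.114, 521.55], [0.11, -0.955, -0.276, 87.214], [0.086, 0.285, -0.955, 392.726], [0.0, 0.0, 0.0, 1.0]]
side [[-0.945, -0.204, 0.257, 229.509], [-0.328, 0.555, -0.765, 889.877], [0.013, -0.806, -0.591, 808.263], [0.0, 0.0, 0.0, 1.0]]
22.4 [543.79  15.31 222.63] [-3.73 -0.07 -0.82] [-0.063  1.18  -0.01 ] 12.810614872438286
```

View pics/z8.png

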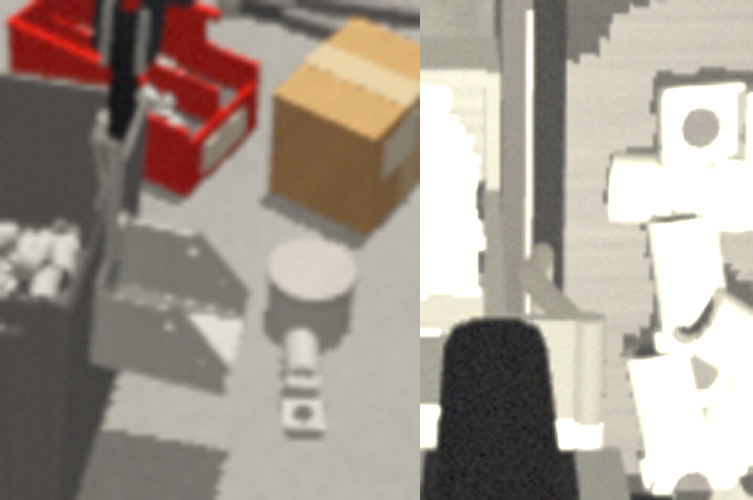

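Request:
apply_moves(rows=[{"x": 0,"y": 0,"z": 0.0005,"ax": 0,"ay": 0,"az": 0},{"x": 0,"y": 0,"z": 0.001,"ax": 0,"ay": 0,"az": 0},{"x": 0,"y": 0,"z": 0.0015,"ax": 0,"ay": 0,"az": 0},{"x": 0,"y": 0,"z": 0.002,"ax": 0,"ay": 0,"az": 0},{"x": 0,"y": 0,"z": 0.0025,"ax": 0,"ay": 0,"az": 0},{"x": 0,"y": 0,"z": 0.003,"ax": 0,"ay": 0,"az": 0},{"x": 0,"y": 0,"z": 0.003,"ax": 0,"ay": 0,"az": 0},{"x": 0,"y": 0,"z": 0.003,"ax": 0,"ay": 0,"az": 0}])

```text
t: 23.4
tcp_pos: [544.1, 15.3, 219.7]
tool_rot: [[-0.11, 0.99, 0.086], [0.994, 0.11, 0.009], [-0.001, 0.086, -0.996]]
contact_force: [-5.0, -0.6, 1.4]
width: 12.5
```

```bash
python3 st.py
```

```text
23.4 [544.053  15.336 219.711] [-4.976 -0.606  1.395] [-0.123  1.309  0.022] 12.467085071205874
[[-0.11   0.99   0.086]
 [ 0.994  0.11   0.009]
 [-0.001  0.086 -0.996]]
```

Request:
apply_moves(rows=[{"x": 0,"y": 0,"z": 0.0005,"ax": 0,"ay": 0,"az": 0},{"x": 0,"y": 0,"z": 0.001,"ax": 0,"ay": 0,"az": 0},{"x": 0,"y": 0,"z": 0.0015,"ax": 0,"ay": 0,"az": 0},{"x": 0,"y": 0,"z": 0.002,"ax": 0,"ay": 0,"az": 0},{"x": 0,"y": 0,"z": 0.0025,"ax": 0,"ay": 0,"az": 0},{"x": 0,"y": 0,"z": 0.003,"ax": 0,"ay": 0,"az": 0},{"x": 0,"y": 0,"z": 0.003,"ax": 0,"ay": 0,"az": 0},{"x": 0,"y": 0,"z": 0.003,"ax": 0,"ay": 0,"az": 0}])

```text
t: 24.4
tcp_pos: [544.4, 15.4, 217.3]
tool_rot: [[-0.111, 0.99, 0.086], [0.994, 0.11, 0.009], [-0.001, 0.086, -0.996]]
contact_force: [-7.2, -0.3, 5.1]
width: 12.5
```

```bash
python3 st.py
```

```text
24.4 [544.394  15.351 217.323] [-7.248 -0.319  5.119] [-0.118  1.605  0.005] 12.525841474993161
[[-0.111  0.99   0.086]
 [ 0.994  0.11   0.009]
 [-0.001  0.086 -0.996]]
```

Request:
apply_moves(rows=[{"x": 0,"y": -0.0001,"z": 0.0005,"ax": 0,"ay": 0,"az": 0},{"x": 0,"y": -0.0001,"z": 0.001,"ax": 0,"ay": 0,"az": 0},{"x": 0,"y": -0.0001,"z": 0.0015,"ax": 0,"ay": 0,"az": 0},{"x": 0,"y": -0.0001,"z": 0.002,"ax": 0,"ay": 0,"az": 0},{"x": 0,"y": -0.0001,"z": 0.002,"ax": 0,"ay": 0,"az": 0},{"x": 0,"y": -0.0001,"z": 0.002,"ax": 0,"ay": 0,"az": 0},{"x": 0,"y": -0.0001,"z": 0.002,"ax": 0,"ay": 0,"az": 0},{"x": 0,"y": -0.0001,"z": 0.002,"ax": 0,"ay": 0,"az": 0}])

```text
t: 25.4
tcp_pos: [544.7, 15.3, 216.4]
tool_rot: [[-0.11, 0.99, 0.087], [0.994, 0.11, 0.009], [-0.001, 0.087, -0.996]]
contact_force: [-8.5, -0.4, 10.0]
width: 12.8
```

```bash
python3 st.py
```

```text
25.4 [544.656  15.295 216.404] [-8.493 -0.45  10.027] [-0.064  1.892  0.02 ] 12.837550192683226
[[-0.11   0.99   0.087]
 [ 0.994  0.11   0.009]
 [-0.001  0.087 -0.996]]
```

Request:
apply_moves(rows=[{"x": 0,"y": -0.0003,"z": 0.0005,"ax": 0,"ay": 0,"az": 0},{"x": 0,"y": -0.0005,"z": 0.001,"ax": 0,"ay": 0,"az": 0},{"x": 0,"y": -0.0005,"z": 0.0014,"ax": 0,"ay": 0,"az": 0},{"x": 0,"y": -0.0005,"z": 0.0017,"ax": 0,"ay": 0,"az": 0},{"x": 0,"y": -0.0005,"z": 0.0018,"ax": 0,"ay": 0,"az": 0},{"x": 0,"y": -0.0005,"z": 0.0018,"ax": 0,"ay": 0,"az": 0},{"x": 0,"y": -0.0005,"z": 0.0018,"ax": 0,"ay": 0,"az": 0},{"x": 0,"y": -0.0005,"z": 0.0018,"ax": 0,"ay": 0,"az": 0}])

```text
t: 26.4
tcp_pos: [544.6, 15.3, 215.9]
tool_rot: [[-0.111, 0.99, 0.088], [0.994, 0.11, 0.009], [-0.001, 0.089, -0.996]]
contact_force: [-9.4, -1.0, 12.4]
width: 13.0
```

```bash
python3 st.py; python3 snap.py 8 wrist; python3 edge.py 4 6 7 8; python3 corr.py 6 7 8
```

```text
26.4 [544.629  15.298 215.892] [-9.417 -0.979 12.355] [-0.069  1.994  0.086] 12.962385794530274
[[-0.111  0.99   0.088]
 [ 0.994  0.11   0.009]
 [-0.001  0.089 -0.996]]
wrist [[0.99, 0.081, 0.117, 521.842], [0.11, -0.955, -0.276, 87.231], [0.089, 0.286, -0.954, 385.912], [0.0, 0.0, 0.0, 1.0]]
26.45 [544.61  15.24 215.92] [-9.02  0.69 11.87] [-0.075  1.95   0.041] 12.736121699440476
4 [(np.float64(199.99), np.float64(1.07)), (np.float64(310.52), np.float64(1.19))]
6 [(np.float64(197.05), np.float64(2.6)), (np.float64(306.61), np.float64(2.61))]
7 [(np.float64(197.82), np.float64(1.1)), (np.float64(306.56), np.float64(2.14))]
8 [(np.float64(196.63), np.float64(1.15)), (np.float64(305.57), np.float64(2.26))]
topside 7 -0.08 -0.36 0.99
topside 8 -1.25 -0.44 0.99
nearside 7 0.12 -0.22 0.94
nearside 8 -0.25 -0.24 0.96
grip 7 -0.04 -0.58 0.99
grip 8 -0.36 -0.43 0.99
```

Request:
apply_moves(rows=[{"x": 0,"y": -0.0006,"z": 0.0008,"ax": 0,"ay": 0,"az": 0},{"x": 0,"y": -0.0012,"z": 0.0012,"ax": 0.1,"ay": 0,"az": 0},{"x": 0,"y": -0.0012,"z": 0.0014,"ax": 0.1,"ay": 0,"az": 0},{"x": 0,"y": -0.0012,"z": 0.0016,"ax": 0.1,"ay": 0,"az": 0},{"x": 0,"y": -0.0012,"z": 0.0017,"ax": 0.1,"ay": 0,"az": 0},{"x": 0,"y": -0.0012,"z": 0.0017,"ax": 0.1,"ay": 0,"az": 0},{"x": 0,"y": -0.0012,"z": 0.0017,"ax": 0.1,"ay": 0,"az": 0},{"x": 0,"y": -0.0012,"z": 0.0017,"ax": 0.1,"ay": 0,"az": 0}])

```text
t: 27.45
tcp_pos: [544.3, 15.2, 215.7]
tool_rot: [[-0.111, 0.99, 0.089], [0.994, 0.11, 0.008], [-0.002, 0.09, -0.996]]
contact_force: [-7.3, 0.0, 11.8]
width: 12.9
```

```bash
python3 st.py
```

```text
27.45 [544.349  15.202 215.71 ] [-7.315  0.026 11.764] [-0.02   1.582  0.082] 12.89831945306278
[[-0.111  0.99   0.089]
 [ 0.994  0.11   0.008]
 [-0.002  0.09  -0.996]]
```

Request:
apply_moves(rows=[{"x": 0,"y": -0.0009,"z": 0.0014,"ax": 0.1,"ay": 0,"az": 0},{"x": 0,"y": -0.0013,"z": 0.0018,"ax": 0.1,"ay": 0,"az": 0},{"x": 0,"y": -0.0014,"z": 0.002,"ax": 0.2,"ay": 0,"az": 0},{"x": 0,"y": -0.0014,"z": 0.0021,"ax": 0.2,"ay": 0,"az": 0},{"x": 0,"y": -0.0014,"z": 0.0022,"ax": 0.2,"ay": 0,"az": 0},{"x": 0,"y": -0.0014,"z": 0.0023,"ax": 0.2,"ay": 0,"az": 0},{"x": 0,"y": -0.0014,"z": 0.0024,"ax": 0.2,"ay": 0,"az": 0},{"x": 0,"y": -0.0014,"z": 0.0024,"ax": 0.2,"ay": 0,"az": 0}])

```text
t: 28.45
tcp_pos: [544.3, 15.1, 214.9]
tool_rot: [[-0.111, 0.99, 0.089], [0.994, 0.111, 0.008], [-0.002, 0.09, -0.996]]
contact_force: [-5.9, 0.8, 11.3]
width: 12.8
```

```bash
python3 st.py
```

```text
28.45 [544.264  15.097 214.883] [-5.931  0.752 11.307] [0.104 1.227 0.14 ] 12.805659471622764
[[-0.111  0.99   0.089]
 [ 0.994  0.111  0.008]
 [-0.002  0.09  -0.996]]
```

Request:
apply_moves(rows=[{"x": 0,"y": -0.001,"z": 0.0014,"ax": 0.1,"ay": 0,"az": 0},{"x": 0,"y": -0.0015,"z": 0.0018,"ax": 0.1,"ay": 0,"az": 0},{"x": 0,"y": -0.0017,"z": 0.0021,"ax": 0.2,"ay": 0,"az": 0},{"x": 0,"y": -0.0017,"z": 0.0023,"ax": 0.2,"ay": 0,"az": 0},{"x": 0,"y": -0.0017,"z": 0.0024,"ax": 0.2,"ay": 0,"az": 0},{"x": 0,"y": -0.0017,"z": 0.0025,"ax": 0.2,"ay": 0,"az": 0},{"x": 0,"y": -0.0017,"z": 0.0026,"ax": 0.2,"ay": 0,"az": 0},{"x": 0,"y": -0.0017,"z": 0.0027,"ax": 0.2,"ay": 0,"az": 0}])

```text
t: 29.45
tcp_pos: [544.3, 15.0, 213.8]
tool_rot: [[-0.111, 0.99, 0.09], [0.994, 0.111, 0.008], [-0.003, 0.091, -0.996]]
contact_force: [-4.4, 0.3, 11.0]
width: 12.7
```

```bash
python3 st.py;python3 snap.py 9 wrist side; python3 edge.py 6 7 8 9; python3 corr.py 6 7 8 9
```

```text
29.45 [544.272  14.974 213.81 ] [-4.405  0.314 11.026] [0.123 0.976 0.114] 12.69102051279904
[[-0.111  0.99   0.09 ]
 [ 0.994  0.111  0.008]
 [-0.003  0.091 -0.996]]
wrist [[0.99, 0.081, 0.118, 521.135], [0.111, -0.955, -0.277, 87.128], [0.091, 0.287, -0.954, 383.68], [0.0, 0.0, 0.0, 1.0]]
side [[-0.945, -0.204, 0.257, 229.509], [-0.328, 0.555, -0.765, 889.877], [0.013, -0.806, -0.591, 808.263], [0.0, 0.0, 0.0, 1.0]]
29.55 [544.25  14.99 213.8 ] [-3.49  0.22 10.83] [0.147 1.003 0.186] 12.76426322288407
6 [(np.float64(197.05), np.float64(2.6)), (np.float64(306.61), np.float64(2.61))]
7 [(np.float64(197.82), np.float64(1.1)), (np.float64(306.56), np.float64(2.14))]
8 [(np.float64(196.63), np.float64(1.15)), (np.float64(305.57), np.float64(2.26))]
9 [(np.float64(197.76), np.float64(1.17)), (np.float64(306.07), np.float64(2.75))]
topside 7 -0.08 -0.36 0.99
topside 8 -1.25 -0.44 0.99
topside 9 -0.37 -0.79 0.99
nearside 7 0.12 -0.22 0.94
nearside 8 -0.25 -0.24 0.96
nearside 9 0.11 -0.66 0.94
grip 7 -0.04 -0.58 0.99
grip 8 -0.36 -0.43 0.99
grip 9 -0.09 -1.04 0.99
```

Request:
apply_moves(rows=[{"x": 0,"y": -0.0014,"z": 0.0017,"ax": 0.1,"ay": 0,"az": 0},{"x": 0,"y": -0.0017,"z": 0.002,"ax": 0.1,"ay": 0,"az": 0},{"x": 0,"y": -0.0017,"z": 0.0022,"ax": 0.2,"ay": 0,"az": 0},{"x": 0.0001,"y": -0.0017,"z": 0.0024,"ax": 0.2,"ay": 0,"az": 0},{"x": 0.0002,"y": -0.0017,"z": 0.0026,"ax": 0.2,"ay": 0,"az": 0},{"x": 0.0002,"y": -0.0017,"z": 0.0028,"ax": 0.2,"ay": 0,"az": 0},{"x": 0.0002,"y": -0.0017,"z": 0.003,"ax": 0.2,"ay": 0,"az": 0},{"x": 0.0002,"y": -0.0017,"z": 0.0032,"ax": 0.2,"ay": 0,"az": 0}])

```text
t: 30.55
tcp_pos: [544.4, 15.0, 212.4]
tool_rot: [[-0.111, 0.99, 0.092], [0.994, 0.111, 0.007], [-0.003, 0.092, -0.996]]
contact_force: [-4.7, 0.2, 12.0]
width: 12.9
```

```bash
python3 st.py
```

```text
30.55 [544.388  15.049 212.449] [-4.7    0.187 12.047] [0.077 1.161 0.15 ] 12.866522330125946
[[-0.111  0.99   0.092]
 [ 0.994  0.111  0.007]
 [-0.003  0.092 -0.996]]
```

Request:
apply_moves(rows=[{"x": 0,"y": -0.0014,"z": 0.0017,"ax": 0.2,"ay": 0,"az": 0},{"x": 0,"y": -0.0016,"z": 0.002,"ax": 0.3,"ay": 0,"az": 0},{"x": 0,"y": -0.0016,"z": 0.0022,"ax": 0.4,"ay": 0,"az": 0},{"x": 0.0001,"y": -0.0016,"z": 0.0024,"ax": 0.4,"ay": 0,"az": 0},{"x": 0.0001,"y": -0.0016,"z": 0.0026,"ax": 0.4,"ay": 0,"az": 0},{"x": 0.0001,"y": -0.0016,"z": 0.0028,"ax": 0.4,"ay": 0,"az": 0},{"x": 0.0001,"y": -0.0016,"z": 0.003,"ax": 0.4,"ay": 0,"az": 0},{"x": 0.0001,"y": -0.0016,"z": 0.0032,"ax": 0.4,"ay": 0,"az": 0}])

```text
t: 31.55
tcp_pos: [544.5, 15.0, 210.9]
tool_rot: [[-0.111, 0.99, 0.089], [0.994, 0.111, 0.006], [-0.004, 0.089, -0.996]]
contact_force: [-4.9, 0.3, 10.7]
width: 12.7
```

```bash
python3 st.py
```

```text
31.55 [544.496  15.017 210.875] [-4.895  0.319 10.695] [0.061 1.033 0.105] 12.737140972089838
[[-0.111  0.99   0.089]
 [ 0.994  0.111  0.006]
 [-0.004  0.089 -0.996]]
```

Request:
apply_moves(rows=[{"x": 0,"y": -0.0014,"z": 0.0018,"ax": 0.2,"ay": 0,"az": 0},{"x": 0,"y": -0.0016,"z": 0.0022,"ax": 0.3,"ay": 0,"az": 0},{"x": 0,"y": -0.0016,"z": 0.0026,"ax": 0.3,"ay": 0,"az": 0},{"x": 0.0001,"y": -0.0016,"z": 0.003,"ax": 0.3,"ay": 0,"az": 0},{"x": 0.0001,"y": -0.0016,"z": 0.0034,"ax": 0.3,"ay": 0,"az": 0},{"x": 0.0001,"y": -0.0016,"z": 0.0038,"ax": 0.3,"ay": 0,"az": 0},{"x": 0.0001,"y": -0.0016,"z": 0.0042,"ax": 0.3,"ay": 0,"az": 0},{"x": 0.0001,"y": -0.0016,"z": 0.0045,"ax": 0.3,"ay": 0,"az": 0}])

```text
t: 32.55
tcp_pos: [544.7, 15.0, 207.9]
tool_rot: [[-0.111, 0.99, 0.088], [0.994, 0.111, 0.006], [-0.004, 0.088, -0.996]]
contact_force: [-4.2, 0.1, 11.2]
width: 12.7
```

```bash
python3 st.py; python3 snap.py 10 scene side
```

```text
32.55 [544.684  14.989 207.947] [-4.183  0.124 11.214] [0.064 0.914 0.108] 12.682601163081573
[[-0.111  0.99   0.088]
 [ 0.994  0.111  0.006]
 [-0.004  0.088 -0.996]]
scene [[-0.628, 0.642, -0.44, 1194.466], [0.779, 0.517, -0.356, 532.389], [-0.001, -0.566, -0.825, 1420.629], [0.0, 0.0, 0.0, 1.0]]
side [[-0.945, -0.204, 0.257, 229.509], [-0.328, 0.555, -0.765, 889.877], [0.013, -0.806, -0.591, 808.263], [0.0, 0.0, 0.0, 1.0]]
32.65 [544.68  15.01 207.88] [-3.9   0.41 10.12] [0.029 0.844 0.128] 13.059804283519208
```

Request:
apply_moves(rows=[{"x": 0,"y": -0.0014,"z": 0.0018,"ax": 0.2,"ay": 0,"az": 0},{"x": 0,"y": -0.0015,"z": 0.0026,"ax": 0.3,"ay": 0,"az": 0},{"x": 0,"y": -0.0015,"z": 0.0034,"ax": 0.3,"ay": 0,"az": 0},{"x": 0.0001,"y": -0.0015,"z": 0.0042,"ax": 0.3,"ay": 0,"az": 0},{"x": 0.0001,"y": -0.0015,"z": 0.005,"ax": 0.3,"ay": 0,"az": 0},{"x": 0.0001,"y": -0.0015,"z": 0.0058,"ax": 0.3,"ay": 0,"az": 0},{"x": 0.0001,"y": -0.0015,"z": 0.0064,"ax": 0.3,"ay": 0,"az": 0},{"x": 0.0001,"y": -0.0015,"z": 0.0068,"ax": 0.3,"ay": 0,"az": 0}])

```text
t: 33.65
tcp_pos: [545.1, 14.9, 202.7]
tool_rot: [[-0.111, 0.99, 0.087], [0.994, 0.111, 0.005], [-0.005, 0.087, -0.996]]
contact_force: [-5.1, -1.2, 10.9]
width: 12.4
```

```bash
python3 st.py
```

```text
33.65 [545.128  14.945 202.708] [-5.068 -1.183 10.94 ] [-0.09   0.954  0.088] 12.410743544027474
[[-0.111  0.99   0.087]
 [ 0.994  0.111  0.005]
 [-0.005  0.087 -0.996]]
```

Request:
apply_moves(rows=[{"x": 0,"y": -0.0015,"z": 0.0018,"ax": 0.2,"ay": 0,"az": 0},{"x": 0,"y": -0.0016,"z": 0.0026,"ax": 0.3,"ay": 0,"az": 0},{"x": 0,"y": -0.0016,"z": 0.0034,"ax": 0.3,"ay": 0,"az": 0},{"x": 0.0001,"y": -0.0016,"z": 0.0042,"ax": 0.3,"ay": 0,"az": 0},{"x": 0.0001,"y": -0.0016,"z": 0.005,"ax": 0.3,"ay": 0,"az": 0},{"x": 0.0001,"y": -0.0016,"z": 0.0058,"ax": 0.3,"ay": 0,"az": 0},{"x": 0.0001,"y": -0.0016,"z": 0.0066,"ax": 0.3,"ay": 0,"az": 0},{"x": 0.0001,"y": -0.0016,"z": 0.0074,"ax": 0.3,"ay": 0,"az": 0}])

```text
t: 34.65
tcp_pos: [545.5, 14.9, 196.9]
tool_rot: [[-0.111, 0.99, 0.086], [0.994, 0.111, 0.004], [-0.005, 0.086, -0.996]]
contact_force: [-5.0, 0.4, 11.5]
width: 12.6
```

```bash
python3 st.py; python3 snap.py 11 wrist; python3 corr.py 9 11; python3 edge.py 9 11
```

```text
34.65 [545.521  14.897 196.9  ] [-5.031  0.376 11.475] [-0.047  0.97   0.091] 12.638155447673707
[[-0.111  0.99   0.086]
 [ 0.994  0.111  0.004]
 [-0.005  0.086 -0.996]]
wrist [[0.99, 0.082, 0.114, 523.169], [0.111, -0.954, -0.28, 87.57], [0.086, 0.29, -0.953, 366.655], [0.0, 0.0, 0.0, 1.0]]
34.7 [545.53  14.88 196.81] [-4.67 -0.71  7.57] [-0.02   0.769  0.107] 12.952862395914705
topside 11 0.85 0.44 0.99
nearside 11 0.58 0.36 0.93
grip 11 0.22 0.24 0.99
9 [(np.float64(197.76), np.float64(1.17)), (np.float64(306.07), np.float64(2.75))]
11 [(np.float64(198.76), np.float64(1.11)), (np.float64(307.44), np.float64(2.25))]
```

Request:
apply_moves(rows=[{"x": 0,"y": -0.0015,"z": 0.0018,"ax": 0.2,"ay": 0,"az": 0},{"x": 0,"y": -0.0016,"z": 0.0026,"ax": 0.2,"ay": 0,"az": 0},{"x": 0,"y": -0.0016,"z": 0.0034,"ax": 0.2,"ay": 0,"az": 0},{"x": 0.0001,"y": -0.0016,"z": 0.0042,"ax": 0.2,"ay": 0,"az": 0},{"x": 0.0001,"y": -0.0016,"z": 0.005,"ax": 0.2,"ay": 0,"az": 0},{"x": 0.0001,"y": -0.0016,"z": 0.0058,"ax": 0.2,"ay": 0,"az": 0},{"x": 0.0001,"y": -0.0016,"z": 0.0064,"ax": 0.2,"ay": 0,"az": 0},{"x": 0.0001,"y": -0.0016,"z": 0.0068,"ax": 0.2,"ay": 0,"az": 0}])

```text
t: 35.7
tcp_pos: [545.9, 14.8, 191.6]
tool_rot: [[-0.111, 0.99, 0.086], [0.994, 0.111, 0.004], [-0.006, 0.086, -0.996]]
contact_force: [-5.1, 0.3, 11.3]
width: 13.0
```

```bash
python3 st.py
```

```text
35.7 [545.922  14.795 191.6  ] [-5.073  0.329 11.339] [-0.011  0.884  0.024] 12.992711711354652
[[-0.111  0.99   0.086]
 [ 0.994  0.111  0.004]
 [-0.006  0.086 -0.996]]
```

Request:
apply_moves(rows=[{"x": 0,"y": -0.0015,"z": 0.0018,"ax": 0.2,"ay": 0,"az": 0},{"x": 0,"y": -0.0016,"z": 0.0022,"ax": 0.2,"ay": 0,"az": 0},{"x": 0,"y": -0.0016,"z": 0.0026,"ax": 0.2,"ay": 0,"az": 0},{"x": 0.0001,"y": -0.0016,"z": 0.003,"ax": 0.2,"ay": 0,"az": 0},{"x": 0.0001,"y": -0.0016,"z": 0.0034,"ax": 0.2,"ay": 0,"az": 0},{"x": 0.0001,"y": -0.0016,"z": 0.0038,"ax": 0.2,"ay": 0,"az": 0},{"x": 0.0001,"y": -0.0016,"z": 0.0042,"ax": 0.2,"ay": 0,"az": 0},{"x": 0.0001,"y": -0.0016,"z": 0.0044,"ax": 0.2,"ay": 0,"az": 0}])

```text
t: 36.7
tcp_pos: [546.2, 14.7, 188.8]
tool_rot: [[-0.111, 0.99, 0.087], [0.994, 0.111, 0.003], [-0.007, 0.087, -0.996]]
contact_force: [-5.3, 0.4, 10.6]
width: 12.8
```

```bash
python3 st.py
```

```text
36.7 [546.172  14.725 188.769] [-5.304  0.405 10.6  ] [0.016 0.889 0.053] 12.796251118760573
[[-0.111  0.99   0.087]
 [ 0.994  0.111  0.003]
 [-0.007  0.087 -0.996]]
```

Request:
apply_moves(rows=[{"x": 0,"y": -0.0015,"z": 0.0016,"ax": 0.2,"ay": 0,"az": 0},{"x": 0,"y": -0.0016,"z": 0.0019,"ax": 0.2,"ay": 0,"az": 0},{"x": 0,"y": -0.0016,"z": 0.0021,"ax": 0.2,"ay": 0,"az": 0},{"x": 0.0001,"y": -0.0016,"z": 0.0023,"ax": 0.2,"ay": 0,"az": 0},{"x": 0.0001,"y": -0.0016,"z": 0.0025,"ax": 0.2,"ay": 0,"az": 0},{"x": 0.0001,"y": -0.0016,"z": 0.0026,"ax": 0.2,"ay": 0,"az": 0},{"x": 0.0001,"y": -0.0016,"z": 0.0027,"ax": 0.2,"ay": 0,"az": 0},{"x": 0.0001,"y": -0.0016,"z": 0.0027,"ax": 0.2,"ay": 0,"az": 0}])

```text
t: 37.7
tcp_pos: [546.3, 14.6, 187.7]
tool_rot: [[-0.111, 0.99, 0.088], [0.994, 0.112, 0.003], [-0.007, 0.088, -0.996]]
contact_force: [-4.8, 0.0, 11.2]
width: 12.8
```

```bash
python3 st.py
```

```text
37.7 [546.3    14.634 187.65 ] [-4.81   0.005 11.167] [0.065 0.903 0.146] 12.782114873898902
[[-0.111  0.99   0.088]
 [ 0.994  0.112  0.003]
 [-0.007  0.088 -0.996]]
```

Request:
apply_moves(rows=[{"x": 0,"y": -0.0015,"z": 0.0016,"ax": 0.2,"ay": 0,"az": 0},{"x": 0,"y": -0.0016,"z": 0.0019,"ax": 0.2,"ay": 0,"az": 0},{"x": 0,"y": -0.0016,"z": 0.0021,"ax": 0.2,"ay": 0,"az": 0},{"x": 0.0001,"y": -0.0016,"z": 0.0023,"ax": 0.2,"ay": 0,"az": 0},{"x": 0.0001,"y": -0.0016,"z": 0.0025,"ax": 0.2,"ay": 0,"az": 0},{"x": 0.0001,"y": -0.0016,"z": 0.0026,"ax": 0.2,"ay": 0,"az": 0},{"x": 0.0001,"y": -0.0016,"z": 0.0027,"ax": 0.2,"ay": 0,"az": 0},{"x": 0.0001,"y": -0.0016,"z": 0.0027,"ax": 0.2,"ay": 0,"az": 0}])

```text
t: 38.7
tcp_pos: [546.4, 14.6, 186.5]
tool_rot: [[-0.111, 0.99, 0.089], [0.994, 0.112, 0.002], [-0.008, 0.089, -0.996]]
contact_force: [-4.0, -0.9, 10.5]
width: 12.9
```

```bash
python3 st.py
```

```text
38.7 [546.406  14.599 186.466] [-4.039 -0.874 10.521] [-0.024  0.871  0.079] 12.887127926921297
[[-0.111  0.99   0.089]
 [ 0.994  0.112  0.002]
 [-0.008  0.089 -0.996]]
```

Request:
apply_moves(rows=[{"x": 0,"y": -0.0015,"z": 0.0016,"ax": 0.2,"ay": 0.1,"az": 0},{"x": 0,"y": -0.0016,"z": 0.0019,"ax": 0.2,"ay": 0.2,"az": 0},{"x": 0,"y": -0.0016,"z": 0.0021,"ax": 0.3,"ay": 0.2,"az": 0},{"x": 0.0001,"y": -0.0016,"z": 0.0023,"ax": 0.3,"ay": 0.3,"az": 0},{"x": 0.0001,"y": -0.0016,"z": 0.0025,"ax": 0.3,"ay": 0.3,"az": 0},{"x": 0.0001,"y": -0.0016,"z": 0.0026,"ax": 0.3,"ay": 0.3,"az": 0},{"x": 0.0001,"y": -0.0016,"z": 0.0027,"ax": 0.3,"ay": 0.3,"az": 0},{"x": 0.0001,"y": -0.0016,"z": 0.0027,"ax": 0.3,"ay": 0.3,"az": 0}])

```text
t: 39.7
tcp_pos: [546.5, 14.4, 185.4]
tool_rot: [[-0.112, 0.99, 0.087], [0.994, 0.112, 0.007], [-0.003, 0.088, -0.996]]
contact_force: [-5.3, -0.3, 12.3]
width: 12.6
```

```bash
python3 st.py
```

```text
39.7 [546.495  14.436 185.416] [-5.268 -0.296 12.331] [-0.081  0.981  0.127] 12.637414233443016
[[-0.112  0.99   0.087]
 [ 0.994  0.112  0.007]
 [-0.003  0.088 -0.996]]
```

Request:
apply_moves(rows=[{"x": 0,"y": -0.0015,"z": 0.0016,"ax": 0.2,"ay": 0,"az": 0},{"x": 0,"y": -0.0016,"z": 0.0019,"ax": 0.2,"ay": 0,"az": 0},{"x": 0,"y": -0.0016,"z": 0.0021,"ax": 0.2,"ay": 0.1,"az": 0},{"x": 0.0002,"y": -0.0016,"z": 0.0023,"ax": 0.2,"ay": 0.1,"az": 0},{"x": 0.0002,"y": -0.0016,"z": 0.0025,"ax": 0.2,"ay": 0.1,"az": 0},{"x": 0.0002,"y": -0.0016,"z": 0.0026,"ax": 0.2,"ay": 0.1,"az": 0},{"x": 0.0002,"y": -0.0016,"z": 0.0027,"ax": 0.2,"ay": 0.1,"az": 0},{"x": 0.0002,"y": -0.0016,"z": 0.0027,"ax": 0.2,"ay": 0.1,"az": 0}])

```text
t: 40.7
tcp_pos: [546.6, 14.5, 185.3]
tool_rot: [[-0.112, 0.99, 0.088], [0.994, 0.112, 0.008], [-0.002, 0.089, -0.996]]
contact_force: [-11.0, 0.3, 22.0]
width: 12.8
```

```bash
python3 st.py; python3 snap.py 12 wrist side;python3 - <<'E'
import cv2,numpy as np
a=cv2.imread("pics/side12.png")[190:290,290:390]
b=cv2.imread("pics/wrist12.png")[160:310,280:380]
cv2.imwrite("pics/z9.png",np.hstack([cv2.resize(a,(460,550),interpolation=cv2.INTER_CUBIC),cv2.convertScaleAbs(cv2.resize(b,(340,550),interpolation=cv2.INTER_CUBIC),alpha=1.6)]))
E
```

```text
40.7 [546.586  14.473 185.297] [-11.041   0.28   21.989] [-0.031  1.702  0.094] 12.786204080909167
[[-0.112  0.99   0.088]
 [ 0.994  0.112  0.008]
 [-0.002  0.089 -0.996]]
wrist [[0.99, 0.082, 0.117, 523.698], [0.112, -0.954, -0.277, 86.551], [0.089, 0.287, -0.954, 355.199], [0.0, 0.0, 0.0, 1.0]]
side [[-0.945, -0.204, 0.257, 229.509], [-0.328, 0.555, -0.765, 889.877], [0.013, -0.806, -0.591, 808.263], [0.0, 0.0, 0.0, 1.0]]
40.8 [546.59  14.45 185.28] [-9.79 -0.3  21.15] [-0.063  1.701  0.078] 12.878863103703244
```

View pics/z9.png

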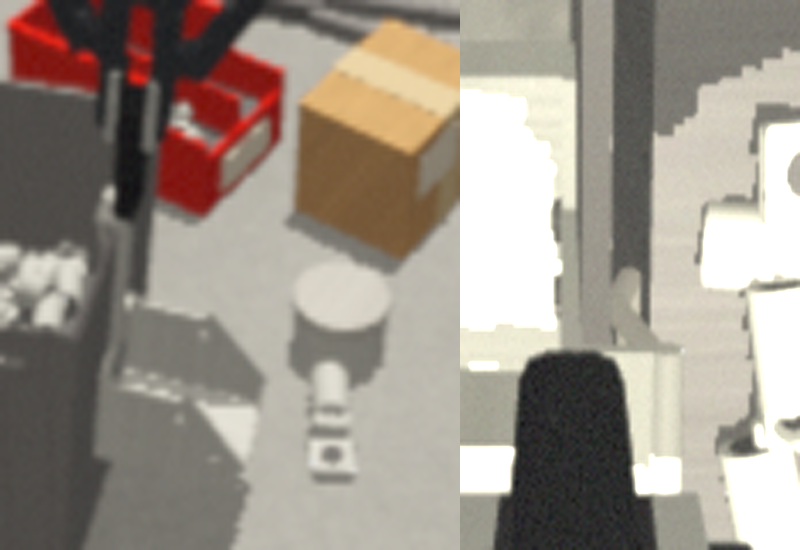

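Request:
apply_moves(rows=[{"x": 0,"y": 0,"z": 0.0005,"ax": 0,"ay": 0,"az": 0},{"x": 0,"y": 0,"z": 0.0003,"ax": 0,"ay": 0,"az": 0},{"x": 0,"y": 0,"z": 0.0001,"ax": 0,"ay": 0,"az": 0},{"x": 0,"y": 0,"z": 0,"ax": 0,"ay": 0,"az": 0},{"x": 0,"y": 0,"z": 0,"ax": 0,"ay": 0,"az": 0},{"x": 0,"y": 0,"z": 0,"ax": 0,"ay": 0,"az": 0},{"x": 0,"y": 0,"z": 0,"ax": 0,"ay": 0,"az": 0},{"x": 0,"y": 0,"z": 0,"ax": 0,"ay": 0,"az": 0}])

```text
t: 41.8
tcp_pos: [546.5, 14.5, 185.5]
tool_rot: [[-0.112, 0.99, 0.088], [0.994, 0.112, 0.008], [-0.002, 0.089, -0.996]]
contact_force: [-5.9, 0.9, 2.7]
width: 13.0
```

```bash
python3 st.py; python3 snap.py 13 wrist; python3 corr.py 9 11 12 13
```

```text
41.8 [546.532  14.491 185.457] [-5.887  0.935  2.661] [-0.039  1.315  0.057] 12.9549000631567
[[-0.112  0.99   0.088]
 [ 0.994  0.112  0.008]
 [-0.002  0.089 -0.996]]
wrist [[0.99, 0.082, 0.117, 523.645], [0.112, -0.954, -0.277, 86.573], [0.089, 0.287, -0.954, 355.369], [0.0, 0.0, 0.0, 1.0]]
41.85 [546.54  14.48 185.45] [-6.63 -0.01  1.54] [-0.128  1.297  0.066] 12.781827489179424
topside 11 0.85 0.44 0.99
topside 12 0.5 0.7 0.99
topside 13 0.53 0.73 0.99
nearside 11 0.58 0.36 0.93
nearside 12 -0.16 0.72 0.96
nearside 13 -0.15 0.72 0.96
grip 11 0.22 0.24 0.99
grip 12 0.1 0.78 0.99
grip 13 0.14 0.81 0.99
```

Request:
apply_moves(rows=[{"x": 0,"y": -0.0003,"z": 0.0001,"ax": 0,"ay": 0,"az": 0},{"x": 0,"y": -0.0006,"z": 0.0002,"ax": 0,"ay": 0,"az": 0},{"x": 0,"y": -0.0007,"z": 0.0003,"ax": 0,"ay": 0,"az": 0},{"x": 0,"y": -0.0007,"z": 0.0003,"ax": 0,"ay": 0,"az": 0},{"x": 0,"y": -0.0007,"z": 0.0003,"ax": 0,"ay": 0,"az": 0},{"x": 0,"y": -0.0007,"z": 0.0003,"ax": 0,"ay": 0,"az": 0},{"x": 0,"y": -0.0007,"z": 0.0003,"ax": 0,"ay": 0,"az": 0},{"x": 0,"y": -0.0007,"z": 0.0003,"ax": 0,"ay": 0,"az": 0}])

```text
t: 42.85
tcp_pos: [546.4, 14.4, 185.4]
tool_rot: [[-0.112, 0.99, 0.09], [0.994, 0.112, 0.008], [-0.002, 0.09, -0.996]]
contact_force: [3.1, 1.0, 3.5]
width: 12.5
```

```bash
python3 st.py
```

```text
42.85 [546.372  14.406 185.432] [3.091 1.05  3.508] [ 0.17  -0.241  0.124] 12.517372055009115
[[-0.112  0.99   0.09 ]
 [ 0.994  0.112  0.008]
 [-0.002  0.09  -0.996]]
```

Request:
apply_moves(jaw=-0.3, rows=[{"x": 0,"y": 0,"z": 0,"ax": 0,"ay": 0,"az": 0},{"x": 0,"y": 0,"z": 0,"ax": 0,"ay": 0,"az": 0},{"x": 0,"y": 0,"z": 0,"ax": 0,"ay": 0,"az": 0},{"x": 0,"y": 0,"z": 0,"ax": 0,"ay": 0,"az": 0},{"x": 0,"y": 0,"z": 0,"ax": 0,"ay": 0,"az": 0},{"x": 0,"y": 0,"z": 0,"ax": 0,"ay": 0,"az": 0},{"x": 0,"y": 0,"z": 0,"ax": 0,"ay": 0,"az": 0},{"x": 0,"y": 0,"z": 0,"ax": 0,"ay": 0,"az": 0}])

```text
t: 43.85
tcp_pos: [546.4, 14.4, 185.4]
tool_rot: [[-0.112, 0.99, 0.09], [0.994, 0.112, 0.008], [-0.002, 0.09, -0.996]]
contact_force: [1.1, 0.3, -1.1]
width: 55.5
```

```bash
python3 st.py; python3 snap.py 14 wrist side scene
```

```text
43.85 [546.364  14.397 185.441] [ 1.061  0.258 -1.079] [-0.01   0.097 -0.044] 55.52063247046702
[[-0.112  0.99   0.09 ]
 [ 0.994  0.112  0.008]
 [-0.002  0.09  -0.996]]
wrist [[0.99, 0.082, 0.118, 523.243], [0.112, -0.954, -0.277, 86.509], [0.09, 0.287, -0.954, 355.32], [0.0, 0.0, 0.0, 1.0]]
side [[-0.945, -0.204, 0.257, 229.509], [-0.328, 0.555, -0.765, 889.877], [0.013, -0.806, -0.591, 808.263], [0.0, 0.0, 0.0, 1.0]]
scene [[-0.628, 0.642, -0.44, 1194.466], [0.779, 0.517, -0.356, 532.389], [-0.001, -0.566, -0.825, 1420.629], [0.0, 0.0, 0.0, 1.0]]
44.0 [546.36  14.42 185.43] [ 0.12 -0.01  0.04] [-0.051  0.035  0.025] 55.51775177747777
```

View pics/wrist14.png

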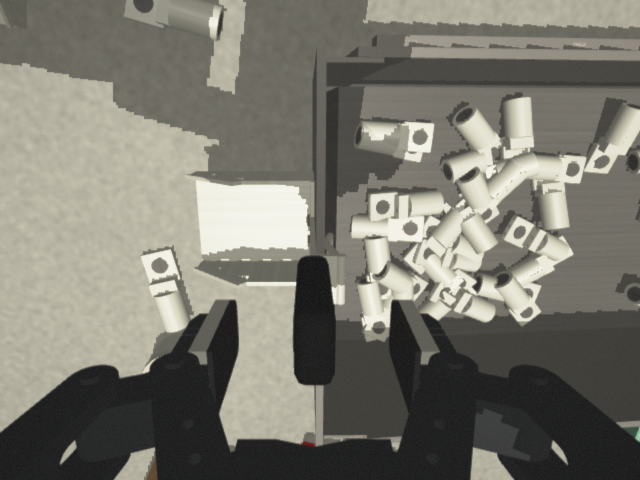

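Request:
apply_moves(rows=[{"x": 0,"y": 0,"z": -0.005,"ax": 0,"ay": 0,"az": 0},{"x": 0,"y": 0,"z": -0.015,"ax": 0,"ay": 0,"az": 0},{"x": 0,"y": 0,"z": -0.03,"ax": 0,"ay": 0,"az": 0},{"x": 0,"y": 0,"z": -0.05,"ax": 0,"ay": 0,"az": 0},{"x": 0,"y": 0,"z": -0.075,"ax": 0,"ay": 0,"az": 0},{"x": 0,"y": 0,"z": -0.1,"ax": 0,"ay": 0,"az": 0},{"x": 0,"y": 0,"z": -0.12,"ax": 0,"ay": 0,"az": 0},{"x": 0,"y": 0,"z": -0.13,"ax": 0,"ay": 0,"az": 0}])

```text
t: 45.0
tcp_pos: [534.8, 13.4, 316.9]
tool_rot: [[-0.112, 0.989, 0.092], [0.994, 0.112, 0.008], [-0.003, 0.092, -0.996]]
contact_force: [0.5, -0.1, -0.9]
width: 55.7
```

Request:
apply_moves(rows=[{"x": 0,"y": -0.02,"z": -0.01,"ax": 0,"ay": 0,"az": 0},{"x": 0,"y": -0.05,"z": -0.02,"ax": 0,"ay": 0,"az": 0},{"x": 0,"y": -0.09,"z": -0.03,"ax": 0,"ay": 0,"az": 0},{"x": 0,"y": -0.12,"z": -0.04,"ax": 0,"ay": 0,"az": 0},{"x": 0,"y": -0.14,"z": -0.04,"ax": 0,"ay": 0,"az": 0},{"x": 0,"y": -0.15,"z": -0.04,"ax": 0,"ay": 0,"az": 0},{"x": 0,"y": -0.15,"z": -0.04,"ax": 0,"ay": 0,"az": 0},{"x": 0,"y": -0.15,"z": -0.04,"ax": 0,"ay": 0,"az": 0}])

```text
t: 46.0
tcp_pos: [383.3, -3.7, 342.8]
tool_rot: [[-0.112, 0.989, 0.092], [0.994, 0.112, 0.008], [-0.003, 0.092, -0.996]]
contact_force: [-0.2, 1.5, 0.6]
width: 55.1
```

```bash
python3 snap.py 15 wrist side scene
python3 - <<'E'
import cv2,numpy as np
a=cv2.imread("pics/side15.png")[180:300,270:390]
b=cv2.imread("pics/scene15.png")[190:290,280:400]
cv2.imwrite("pics/z10.png",np.hstack([cv2.resize(a,(400,400),interpolation=cv2.INTER_CUBIC),cv2.resize(b,(400,400),interpolation=cv2.INTER_CUBIC)]))
A=cv2.imread("pics/scene0.png").astype(int);B=cv2.imread("pics/scene15.png").astype(int)
E
```

```text
wrist [[0.989, 0.081, 0.12, 359.788], [0.112, -0.954, -0.277, 68.399], [0.092, 0.287, -0.953, 512.625], [0.0, 0.0, 0.0, 1.0]]
side [[-0.945, -0.204, 0.257, 229.509], [-0.328, 0.555, -0.765, 889.877], [0.013, -0.806, -0.591, 808.263], [0.0, 0.0, 0.0, 1.0]]
scene [[-0.628, 0.642, -0.44, 1194.466], [0.779, 0.517, -0.356, 532.389], [-0.001, -0.566, -0.825, 1420.629], [0.0, 0.0, 0.0, 1.0]]
46.15 [383.13  -3.69 342.68] [ 1.04 -0.34 -0.33] [ 0.009  0.129 -0.076] 55.2154326487766
```

View pics/wrist15.png

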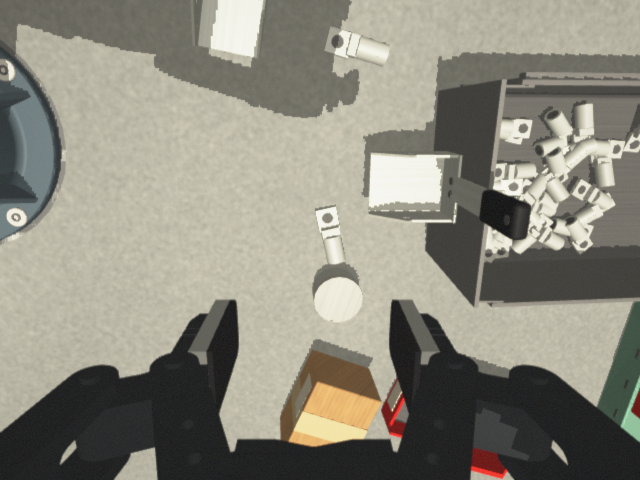

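View pics/z10.png

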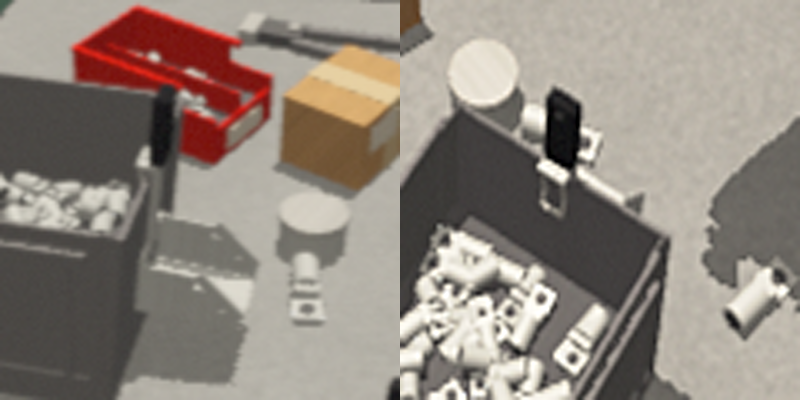

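View pics/scene15.png

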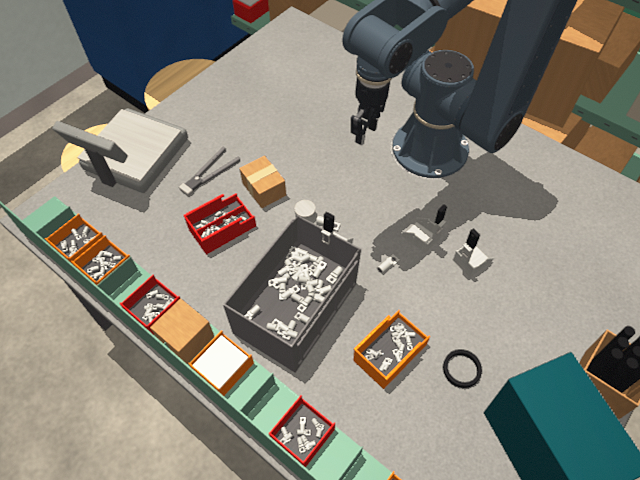

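Run:
```python
from h import *
import pickle
np.set_printoptions(precision=1,suppress=True)
W=pickle.load(open("pics/wrist15.pkl","rb"))
print("corners",atz(W,(500,80),170),atz(W,(476,304),170))
print("bowl back corners z~100",atz(W,(461,154),100),atz(W,(455,222),100))
# grip centre: scene crop (564,128)-> , side crop(163,125)
u=((563-400)*.3+280,128*.25+190); v=(163*.3+270,126*.3+180)
print("grip",tri(("scene",u),("side",v)))
g=lambda n:cv2.cvtColor(cv2.imread(n),cv2.COLOR_BGR2GRAY).astype(np.float32)
A,B=g("pics/scene0.png"),g("pics/scene15.png")
for r0,r1,c0,c1 in [(295,365,220,300),(255,300,335,362),(195,250,185,255),(315,385,355,428)]:
    R=cv2.matchTemplate(B[r0-5:r1+5,c0-5:c1+5],A[r0:r1,c0:c1],cv2.TM_CCOEFF_NORMED);_,m,_,p=cv2.minMaxLoc(R);x,y=p
    sx=.5*(R[y,x-1]-R[y,x+1])/(R[y,x-1]-2*R[y,x]+R[y,x+1]);sy=.5*(R[y-1,x]-R[y+1,x])/(R[y-1,x]-2*R[y,x]+R[y+1,x])
    print(m,x+sx-5,y+sy-5)
```

```text
corners [537.1 114.  170. ] [561.9 -80.4 170. ]
bowl back corners z~100 [549.8  50.4 100. ] [558.6 -19.4 100. ]
grip (array([542.6,  11.9, 203.4]), np.float64(2.638239523232241))
0.9996323585510254 -0.0071520805 0.00012683868
0.9993933439254761 0.0157485 -0.0027217865
0.9994488954544067 -0.00625515 0.00070524216
0.9995954632759094 -0.0014820099 -3.9100647e-05
```

```bash
python3 -c "
from station import robot
print(robot.finish_job(), robot.observe()['t'])"
```

```text
the job is handed in; nothing more can be done
the job is handed in; nothing more can be done
```

The scoop is hanging by its hook at the middle of the box's near wall, and I handed the job in at about 46 s. I took the scoop farthest from the base (about 590 mm away). I tilted it to match the wall's outward lean (about 0.07 rad), laid its back on the wall at about 4 N, then slid and pressed it down.

**Fully home:** the saddle stopped hard about 1 mm lower than I had worked out. The grip centre measured 203 mm high against about 205 mm expected. That is within the cameras' error.

**Position:** the scoop's middle is within about 1.5 mm of the middle of the rim by one wrist view. The grip alone triangulated about 4 mm off the middle.

**Box and other things:** picture matching shows that the box, the red bin and the orange bin did not move. The rest look undisturbed in the pictures, but I did not measure them.

**Force margin:** most of the slide took about 11–15 N downward. At the hard stop the push peaked at about 24 N after allowing for the scoop's weight, close to the 25 N limit. The force against the wall rose briefly to about 11 N, harder than I intended for "gently". I saw no cracking or slipping, though I could not check the rim for cracks directly. I eased off before letting go, and the arm was clear of everything at the end.

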